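Load a jar into a sprung feed track with a pull-and-turn collar

TASK

Load the spare jar into the labeller's feed track: pull the follower's sprung collar back to its stop and turn it so that it stays latched by itself, stand the spare jar in the track between the jar already there and the follower, then unlatch the collar, turn it back as it was and ease the follower forward until it holds both jars upright against the end plate. Keep the follower in check whenever it moves forward (it must never snap), do not force the collar against its stops, and leave everything else where it is.

Things in the scene. Friction and masses are not known exactly. Their poses are not given: they have to be found in the camera images.
- track (a point): Fixed point of the labeller's feed track: on the track floor (8 mm above the table), mid-width, at the end plate's inner face. +y along the track, the way the follower is pulled back; +x across, to the latch gate's side; z up. Guide walls: inner faces at x = +-24 mm, 25 mm high with flared lips (out to x = +-33 mm), y = -2 to 92 mm. End plate 52 mm high; labelling head behind it 95 mm high.
- axis (a point): Fixed point 38 mm above track, same axes: the follower and collar slide along and turn about the y line through it. Pusher: black block 36 mm wide, front face at y = 40 mm + follower value, top 23 mm above this point. Steel latch gate at x = 18 to 38 mm, y = 104 to 216 mm, top 18 mm above this point. Rear bracket at y = 240 to 254 mm, top 32 mm above.
- follower (a joint): Slide of the follower along +y (m), growing as it is pulled back; 0 at the start, held by the front jar. The spring pushes it to the end plate with 5.1 N at 0, plus 0.06 N per mm. Moving mass about 0.2 kg with light damping: let go while unlatched it snaps, and running forward faster than 0.35 m/s counts as snapping. It must be eased forward.
- collar (a joint): Turn of the collar about +y (rad): 0 = wing leaning 0.436 rad to -x (start, unlatched, limit), 0.872 = leaning 0.436 rad to +x (limit, latching side). A lug on it runs over a ledge of the gate, so it turns only when pulled right back. Turning takes about 0.05 N m; it stays where it is left. Contact over 60 N counts as forcing it.
- sleeve (a point): Centre of the collar's knurled steel sleeve (34 mm diameter and length) on the axis; it slides with the follower, at track y = 130 mm + follower value. The gate is clamped anywhere within +-6 mm along the track and is not reported: feel for the hard back stop, at follower = 0.062 to 0.074 m. From it to 8 mm in front of it the collar is free to turn.
- pocket (a point): Fixed point on the gate side of the bed, at axis x = 25, y = 180, z = 0 mm, by the latch pocket. Once the collar is fully turned at the back, ease it forward: its lug enters the pocket under the ledge and rests 14 mm in front of the back stop, latched by spring and ledge. To release: pull back 6 to 14 mm, turn to 0, ease forward.
- rib (a point): Mid-point of the wing's rib, 53.5 mm off the axis, 2 mm in front of the sleeve's centre; moves with the collar. Wing (aluminium, T-shaped from above): plate square to the track, 66 mm wide, 6 mm thick, 32 to 75 mm off the axis, front face (-y side) 9 mm behind this point; a rib 8 mm thick stands 18 mm out of it. A shut gripper in a corner pushes plate (+y) and rib (x) at once.
- spare_jar: The jar to load: plain white lidded jar, a straight cylinder 40 mm in diameter, 80 mm tall, about 80 g, standing on the table near the squat jar and the bottle (places change). Origin: centre of its underside.
- front_jar: Identical jar (40 mm diameter, 80 mm tall) already standing in the track against the end plate, held by the follower. Origin: centre of its underside.
- squat_jar: Bystander: wide white jar, 62 mm in diameter, 50 mm tall. Origin: centre of its underside.
- bottle: Bystander: white bottle with a neck, 48 mm in diameter, 130 mm tall. Origin: centre of its underside.
- carton: Bystander: white paper carton 50 x 110 x 40 mm lying beyond the labeller. Origin: centre of its underside.
- spatula: Bystander: spatula lying beyond the labeller. Origin: centre of its underside.
- mortar: Bystander: white mortar bowl, 100 mm in diameter, 60 mm high, on the robot's left. Origin: centre of its underside.

How it is judged:
On the way, in this order (a step that is already met when the one before it is completed fails the run):
1. the collar is pulled back, turned and stays latched with the gripper off it (value of joint follower above 0.044 m and value of joint collar above 0.7 rad and contact force between the fingers and collar below 0.1 N), for 0.3 s.
2. the spare jar stands released in the track between the front jar and the latched follower (all of step 1 and contact force between the fingers and spare_jar below 0.1 N and y of spare_jar in the frame of track between 0.055 and 0.085 m and x of spare_jar in the frame of track between -0.006 and 0.006 m and z of spare_jar in the frame of track between -0.004 and 0.004 m and angle between spare_jar's own z axis and vertical below 0.1 rad), for 0.3 s.
At the end, for the whole second after the job is handed in: Collar turned back (under 0.12 rad), follower resting on the spare jar (36 to 44 mm), both jars upright (0.1 rad) and still on the track floor in a row from the end plate (centres at 20 and 60 mm, +-5 mm; within 6 mm of the middle), gripper off them and the collar (value of joint follower between 0.036 and 0.044 m and value of joint collar below 0.12 rad and y of front_jar in the frame of track between 0.015 and 0.025 m and x of front_jar in the frame of track between -0.006 and 0.006 m and z of front_jar in the frame of track between -0.004 and 0.004 m and angle between each of front_jar, spare_jar's own z axis and vertical below 0.1 rad and y of spare_jar in the frame of track between 0.055 and 0.065 m and x of spare_jar in the frame of track between -0.006 and 0.006 m and z of spare_jar in the frame of track between -0.004 and 0.004 m and contact force between the fingers and collar below 0.1 N and contact force between the fingers and spare_jar below 0.1 N and linear speed of each of spare_jar, front_jar below 0.02 m/s); the robot touches nothing.
It fails at once if the follower snaps forward (faster than 0.35 m/s) (velocity of joint follower below -0.35 m/s).
It fails at once if the collar is forced (over 60 N) (contact force between the arm and collar above 60 N).
It fails at once if the collar is forced by the fingers (over 60 N) (contact force between the fingers and collar above 60 N).
It fails at once if a jar is tipped over (angle between any of spare_jar, front_jar's own z axis and vertical above 0.6 rad).
It fails at once if a bystander is moved by more than 30 mm (distance of any of squat_jar, bottle, carton, spatula, mortar from where it was at the start of the episode above 0.03 m).
It also fails if it takes over 72 s, if anything falls off the work surface, if the arm or the gripper's body presses on something with over 40 N, if the wrist force passes 120 N, or if a joint passes its speed limit or range.

ROBOT

A 6-joint arm with a two-finger parallel gripper is mounted at the origin on the work surface. World frame = base frame: x ahead of the robot, y to its left, z up, the work surface at z = 0. Lengths are in m, angles in rad, forces in N, time in s.
With the tool pointing down it reaches from about 0.35 to 0.975 m from the base axis. Payload 4.9 kg.
Tool frame: the origin (TCP) lies on the centre line of the jaws, within the pads' length; the fingertips stand 11 mm ahead of it and the grasp point (between the pads) lies 8 mm behind it; z points along the fingers, y is the direction in which the jaws open and shut (so a half turn about z gives the same grasp; the last joint's range is limited). The gripper opens to 85 mm and grips with 20 to 120 N. Pads are 22 mm wide; open, the fingers measure 114 mm over their backs; the gripper's body (76 mm by 85 mm) begins 54 mm behind the grasp point. The pads swing forward as they close: fully open they stand 13 mm farther back than shut.
Start: joints at [-1.278, 0.053, 1.613, -0, 1.476, -0.119], TCP at [0.25, -0.573, 0.242] pointing down, gripper open.
Joint ranges: [-3.01, 3.01], [-1.01, 2.22], [0.06, 2.58], [-1.02, 4.17], [0.09, 2.62], [-3.14, 3.14]. Speed limits (rad/s): [2.57, 2.57, 3.14, 3.14, 3.14, 3.14].

INTERFACE

Orientations are given as a rotation vector (axis times angle).
In Python, from station import ctrl gives the robot as it stands.
- The arm moves only by the tool send_rows, never from a script. Its argument "series" is a list of rows, each an object of numbers: "tx", "ty", "tz": the shift along the tool's x, y, z in cm; "wx", "wy", "wz": the turn, a rotation vector about the tool's x, y, z in rad; "jaw": the closure, from 0 (fully open) to 1 (shut). In form: [{"tx": .., "ty": .., "tz": .., "wx": .., "wy": .., "wz": .., "jaw": ..}, ...]. A call has 1 to 5 rows; each row shifts and turns the pose as measured when the row begins, along the tool's axes as they then stand; what a row does not reach is not made up. A row lasts 1/8 s, in which the tool goes at most 62.5 mm and 10.7 degrees, less where a joint would pass 70% of its speed; a pose out of reach is approached as far as the arm can. A call is refused whole if a number of a shift passes 6.25 or a number of a turn 0.188, either way. A call with a gripper value outside its range is refused whole. The fingers move at their own pace and stop on an object; "squeeze" is the grip in N (left out, the last holds). Time passes only in rows, so rows that do not move let the fingers close. It gives the time, the measured TCP pose, the force and the opening at its end, in the units of the state.
- ctrl.get_obs(): the state, without advancing time (a new reading comes with each control period).
- ctrl.get_image(name): name is "side" or "top" or "wrist"; returns the picture (480x640x3 uint8, red, green, blue); there is no depth.
- ctrl.camera_info(name): a dict with "mtx" (3x3 intrinsics, pixels), "R" (3x3) and "t" (3): a world point X has camera coordinates R X + t. Camera axes: x right, y down, z forward; pixel columns grow to the right and rows downward; lengths in m; the calibration is good to about 2 mm. A picture is of the moment at which its call begins: read the wrist's pose just before it. camera_info takes no time and is no camera call; for the wrist camera it gives the pose at the moment of the call.
- ctrl.finish_job(): hands the job in, once; it reports no verdict.
The state is a dict: "t": time; "q": joint angles; "dq": joint speeds; "effort": joint torques, N m; "tool_pos": TCP position; "tool_rot": TCP orientation; "contact_force": force on the tool from outside, world axes, zero at the start; "wrist_torque": the same for the moment, N m; "opening": finger opening in m.
Only numpy, scipy, OpenCV 4.12 (cv2) and the standard library are available. Lean on these libraries where they do the work, as an engineer would, in place of code of your own. Each camera call takes 0.05 s, during which the arm holds its last target.

## Working session

There is one attempt and no reset: what is moved stays moved. The work goes in short steps, Python scripts to look and compute and a tool call to move; the robot and the scene stay as the last step left them, time stands still between calls to the robot, and variables do not carry over. Pictures are saved under pics/ and viewed, and the job is handed in when it is done.

Besides the shell and the picture viewer there is one more tool, called after "Emit:" as a command line: name --argument value ..., lists and objects as JSON in quotes. send_rows: Moves the arm, as the interface text tells. Its arguments: {"type":"object","properties":{"series":{"type":"array"},"squeeze":{"type":"number"}},"required":["series"]}

```bash
ls -la; mkdir -p pics; python3 - <<'E'
from station import ctrl
import cv2
o=ctrl.get_obs()
for k,v in o.items(): print(k,v)
for n in ["side","top","wrist"]:
    i=ctrl.camera_info(n); print(n,i)
    im=ctrl.get_image(n); cv2.imwrite(f"pics/{n}0.png",im[:,:,::-1])
E
```

```text
total 12
drwxr-xr-x  3 agent agent 4096 Dec  6 18:05 .
drwxr-xr-x 23 root  root  4096 Dec  6 18:05 ..
drwxr-xr-x  2 agent agent 4096 Dec  6 18:05 pics
t 0.0
q [-1.27800670e+00  5.33762831e-02  1.61429959e+00  2.18455765e-05
  1.47598560e+00 -1.18970005e-01]
dq [-2.75564459e-05  6.58709261e-04 -2.16926010e-03  2.17113522e-04
  7.23583200e-04  1.68973659e-04]
effort [-8.26637206e-04 -3.93675971e+01 -3.70178890e+01 -1.89704037e-04
  6.92932677e-03  3.01460030e-07]
tool_pos [ 0.24998809 -0.57217428  0.24104761]
tool_rot [-3.07322827e+00 -6.41806060e-01  2.47884129e-04]
contact_force [0.15496998 1.03362772 0.51187095]
wrist_torque [-0.08657991 -0.04617399 -0.05153677]
opening 0.08519235107054886
side {'mtx': array([[532.0143408 ,   0.        , 307.15613332],
       [  0.        , 532.0143408 , 239.4195973 ],
       [  0.        ,   0.        ,   1.        ]]), 'R': array([[-0.95655489, -0.29122662,  0.01377651],
       [-0.21119792,  0.65957077, -0.7213611 ],
       [ 0.20099297, -0.69293106, -0.6924221 ]]), 't': array([0.57226863, 0.17001137, 1.17522368])}
top {'mtx': array([[460.15471621,   0.        , 323.72021806],
       [  0.        , 460.15471621, 240.63398718],
       [  0.        ,   0.        ,   1.        ]]), 'R': array([[ 0.00469133, -0.99985155, -0.01657924],
       [-0.99255479, -0.00263794, -0.12177037],
       [ 0.12170856,  0.01702707, -0.99241982]]), 't': array([0.04132426, 0.59398108, 1.07124995])}
wrist {'mtx': array([[391.13887627,   0.        , 319.39128027],
       [  0.        , 391.13887627, 242.01366783],
       [  0.        ,   0.        ,   1.        ]]), 'R': array([[ 0.40000182, -0.91651295, -0.00160158],
       [-0.87157419, -0.38092812,  0.30862954],
       [-0.28347305, -0.12205648, -0.95118097]]), 't': array([-0.62424462, -0.04011109,  0.37998063])}
```

View pics/top0.png

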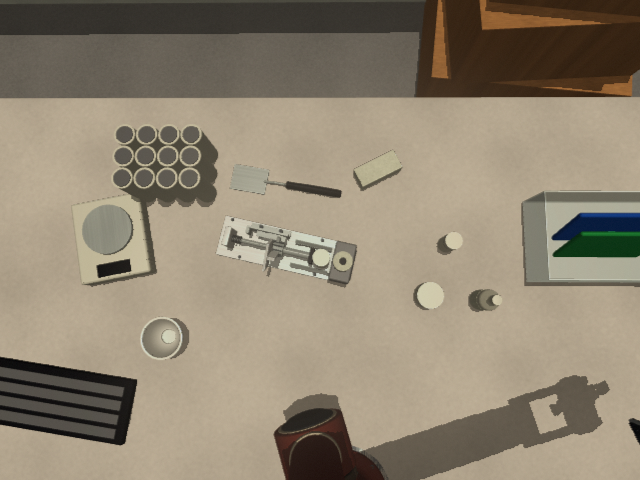

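View pics/side0.png

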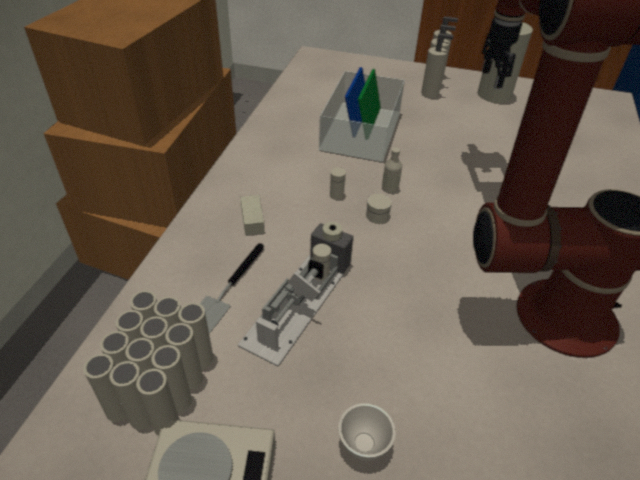

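View pics/wrist0.png

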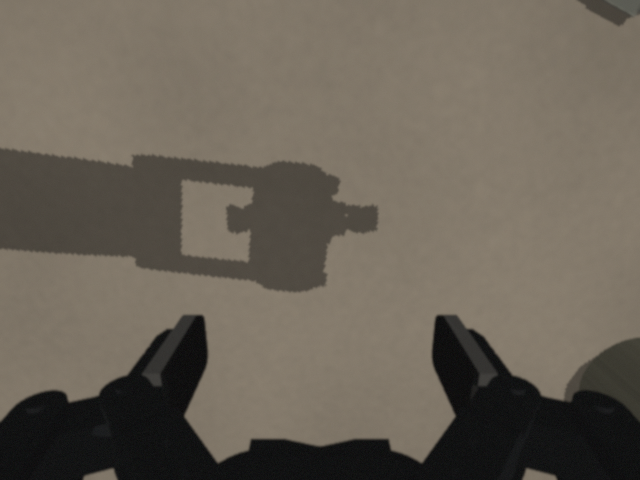

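```bash
python3 - <<'E'
import cv2
a=cv2.imread("pics/top0.png"); cv2.imwrite("pics/topc.png",cv2.resize(a[205:295,210:365],None,fx=5,fy=5,interpolation=cv2.INTER_CUBIC))
a=cv2.imread("pics/side0.png"); cv2.imwrite("pics/sidec.png",cv2.resize(a[210:370,230:365],None,fx=4,fy=4,interpolation=cv2.INTER_CUBIC)[:600])
a=cv2.imread("pics/top0.png"); cv2.imwrite("pics/topd.png",cv2.resize(a[220:320,400:510],None,fx=5,fy=5,interpolation=cv2.INTER_CUBIC))
E
```

```text
(no output)
```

View pics/topc.png

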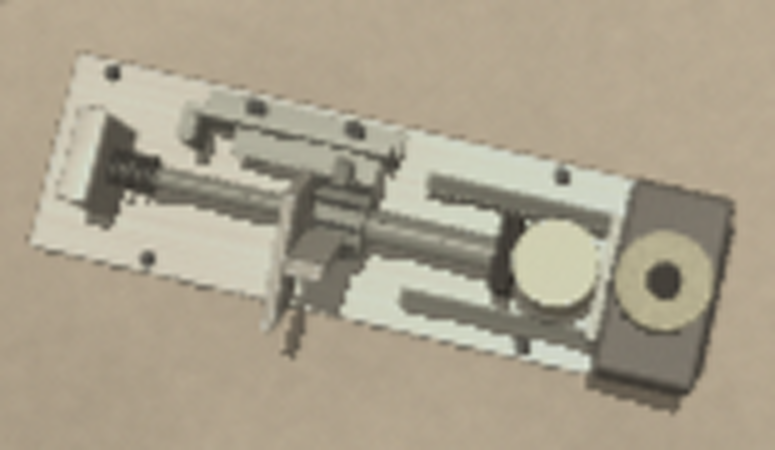

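View pics/sidec.png

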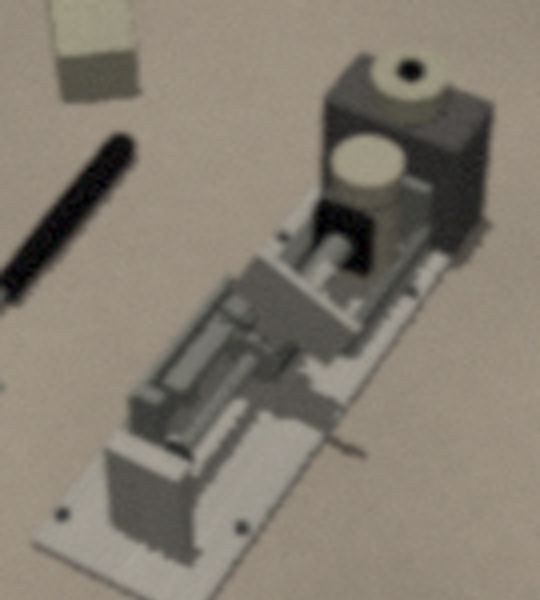

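View pics/topd.png

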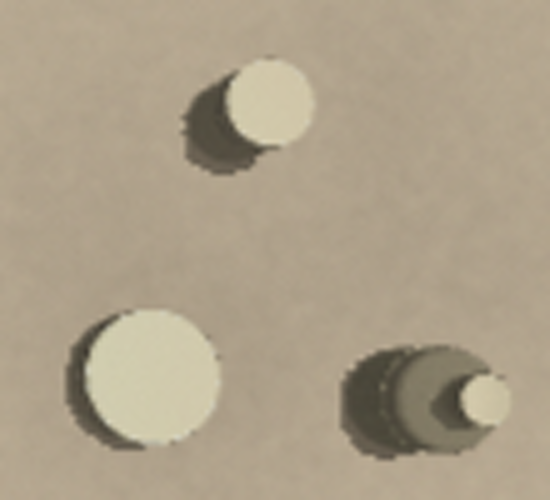

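```bash
cat > h.py <<'E'
import numpy as np
from station import ctrl
import cv2
from scipy.spatial.transform import Rotation as Ro
def ray(info,u,v):
    d=np.linalg.inv(info['mtx'])@np.array([u,v,1.]); R=info['R']; return -R.T@info['t'], R.T@d
def onz(info,u,v,z):
    c,d=ray(info,u,v); return c+d*(z-c[2])/d[2]
def proj(info,X):
    c=info['R']@np.asarray(X)+info['t']; p=info['mtx']@c; return p[:2]/p[2]
E
python3 - <<'E'
from h import *
T=ctrl.camera_info('top');S=ctrl.camera_info('side')
j=onz(T,321,257.6,.088);b=onz(T,226.6,236.4,.078);print(j,b,np.linalg.norm(j-b))
js=onz(S,322,250,.088);bs=onz(S,267.5,323.75,.078);print(js,bs,np.linalg.norm(js-bs))
print('spare',onz(T,454.2,240.4,.08), 'squat',onz(T,430,296,.05),'bottle top',onz(T,497,300,.13))
E
```

```text
[0.54845132 0.04866144 0.088     ] [0.5980828  0.26896689 0.078     ] 0.22604816920072224
[0.54950242 0.05031408 0.088     ] [0.59854547 0.27223685 0.078     ] 0.22749710789924918
spare [ 0.58984925 -0.25763283  0.08      ] squat [ 0.46260274 -0.20552157  0.05      ] bottle top [ 0.45444429 -0.33226209  0.13      ]
```

```bash
cat >> h.py <<'E'
YAW=np.arctan2(-0.0493,0.2210)   # track yaw
TO=np.array([0.5446,0.0300,0.008])
def trk(): 
    R=Ro.from_euler('z',YAW).as_matrix(); return R
def w(p): return TO+trk()@np.asarray(p)/1000.   # track mm -> world m
def toT(X): return trk().T@(np.asarray(X)-TO)*1000
def toolR(lean=0,flip=1):
    """tool y = flip*track x (when lean 0), z down; lean: collar-like turn about +track y, tool z toward axis"""
    yx=np.array([flip,0,0.]); z=np.array([0,0,-1.]); x=np.cross(yx,z)
    M=np.stack([x,yx,z],1)
    return Ro.from_matrix(trk()@Ro.from_euler('y',lean).as_matrix()@M)
def plan(pos,R,n=None,vmax=5.5,amax=.17,obs=None):
    o=obs or ctrl.get_obs(); p0=np.array(o['tool_pos']); R0=Ro.from_rotvec(o['tool_rot'])
    rv=(R0.inv()*R).as_rotvec(); d=R0.inv().apply(pos-p0)*100
    k=max(int(np.ceil(max(np.linalg.norm(d)/vmax,np.linalg.norm(rv)/amax))),1) if n is None else n
    print('t %.2f'%o['t'],'pos',p0.round(4),'total tool shift cm',d.round(2),'turn',rv.round(3),'rows',k)
    for i in range(k):
        Ri=R0*Ro.from_rotvec(rv*i/k)
        s=Ri.inv().apply((pos-p0)/k)*100
        q=rv/k
        print('{"tx":%.2f,"ty":%.2f,"tz":%.2f,"wx":%.3f,"wy":%.3f,"wz":%.3f}'%(*s,*q))
def st():
    o=ctrl.get_obs(); R=Ro.from_rotvec(o['tool_rot']); 
    print('t %.2f'%o['t'],'trk mm',toT(o['tool_pos']).round(1),'toolz(trk)',(trk().T@R.apply([0,0,1])).round(3),'tooly',(trk().T@R.apply([0,1,0])).round(3),'F(trk)',(trk().T@o['contact_force']).round(1),'open',round(o['opening'],4))
E
python3 - <<'E'
from h import *
o=ctrl.get_obs();i=ctrl.camera_info('wrist');R=Ro.from_rotvec(o['tool_rot'])
print('cam in tool',R.inv().apply(-i['R'].T@i['t']-o['tool_pos']), 'cam z in tool',R.inv().apply(i['R'][2]))
for f in (1,-1): print(toolR(0,f).as_rotvec(), toolR(-.436,f).apply([0,0,1]))
plan(w([0,120,300]),toolR(0,1)); st()
E
```

```text
cam in tool [ 0.07889915  0.0001549  -0.13159745] cam z in tool [-3.08812026e-01  9.71515705e-05  9.51123085e-01]
[2.45137382 1.96478263 0.        ] [ 0.41218571 -0.09194912 -0.90644818]
[ 1.96478263 -2.45137382 -0.        ] [ 0.41218571 -0.09194912 -0.90644818]
t 0.15 pos [ 0.25   -0.5723  0.2414] total tool shift cm [ 58.19 -53.1   -6.57] turn [-0.001 -0.001 -0.939] rows 15
{"tx":3.88,"ty":-3.54,"tz":-0.44,"wx":-0.000,"wy":-0.000,"wz":-0.063}
{"tx":4.09,"ty":-3.29,"tz":-0.44,"wx":-0.000,"wy":-0.000,"wz":-0.063}
{"tx":4.29,"ty":-3.03,"tz":-0.44,"wx":-0.000,"wy":-0.000,"wz":-0.063}
{"tx":4.47,"ty":-2.75,"tz":-0.44,"wx":-0.000,"wy":-0.000,"wz":-0.063}
{"tx":4.64,"ty":-2.47,"tz":-0.44,"wx":-0.000,"wy":-0.000,"wz":-0.063}
{"tx":4.78,"ty":-2.17,"tz":-0.44,"wx":-0.000,"wy":-0.000,"wz":-0.063}
{"tx":4.91,"ty":-1.87,"tz":-0.44,"wx":-0.000,"wy":-0.000,"wz":-0.063}
{"tx":5.01,"ty":-1.56,"tz":-0.44,"wx":-0.000,"wy":-0.000,"wz":-0.063}
{"tx":5.10,"ty":-1.24,"tz":-0.44,"wx":-0.000,"wy":-0.000,"wz":-0.063}
{"tx":5.17,"ty":-0.92,"tz":-0.44,"wx":-0.000,"wy":-0.000,"wz":-0.063}
{"tx":5.22,"ty":-0.59,"tz":-0.44,"wx":-0.000,"wy":-0.000,"wz":-0.063}
{"tx":5.24,"ty":-0.27,"tz":-0.44,"wx":-0.000,"wy":-0.000,"wz":-0.063}
{"tx":5.25,"ty":0.06,"tz":-0.44,"wx":-0.000,"wy":-0.000,"wz":-0.063}
{"tx":5.24,"ty":0.39,"tz":-0.44,"wx":-0.000,"wy":-0.000,"wz":-0.063}
{"tx":5.20,"ty":0.72,"tz":-0.44,"wx":-0.000,"wy":-0.000,"wz":-0.063}
t 0.15 trk mm [-156.4 -652.   233.4] toolz(trk) [-0.001  0.001 -1.   ] tooly [ 0.59  -0.807 -0.002] F(trk) [0.1 0.3 0.9] open 0.0854
```

Emit:
send_rows --series '[{"tx": 3.9,"ty": -3.5,"tz": -0.4,"wz": -0.063},{"tx": 4.1,"ty": -3.3,"tz": -0.4,"wz": -0.063},{"tx": 4.3,"ty": -3.0,"tz": -0.4,"wz": -0.063},{"tx": 4.5,"ty": -2.75,"tz": -0.4,"wz": -0.063},{"tx": 4.6,"ty": -2.5,"tz": -0.4,"wz": -0.063}]'

```text
invalid input at $.series[0]: expected keys tx, ty, tz, wx, wy, wz, jaw
```

Emit:
send_rows --series '[{"tx": 4.8,"ty": -2.2,"tz": -0.4,"wz": -0.063},{"tx": 4.9,"ty": -1.9,"tz": -0.4,"wz": -0.063},{"tx": 5.0,"ty": -1.6,"tz": -0.4,"wz": -0.063},{"tx": 5.1,"ty": -1.25,"tz": -0.4,"wz": -0.063},{"tx": 5.2,"ty": -0.9,"tz": -0.4,"wz": -0.063}]'

```text
invalid input at $.series[0]: expected keys tx, ty, tz, wx, wy, wz, jaw
```

```bash
python3 - <<'E'
from h import *
plan(w([0,120,300]),toolR(0,1)); st()
E
```

```text
t 0.15 pos [ 0.25   -0.5723  0.2414] total tool shift cm [ 58.19 -53.1   -6.57] turn [-0.001 -0.001 -0.939] rows 15
{"tx":3.88,"ty":-3.54,"tz":-0.44,"wx":-0.000,"wy":-0.000,"wz":-0.063}
{"tx":4.09,"ty":-3.29,"tz":-0.44,"wx":-0.000,"wy":-0.000,"wz":-0.063}
{"tx":4.29,"ty":-3.03,"tz":-0.44,"wx":-0.000,"wy":-0.000,"wz":-0.063}
{"tx":4.47,"ty":-2.75,"tz":-0.44,"wx":-0.000,"wy":-0.000,"wz":-0.063}
{"tx":4.64,"ty":-2.47,"tz":-0.44,"wx":-0.000,"wy":-0.000,"wz":-0.063}
{"tx":4.78,"ty":-2.17,"tz":-0.44,"wx":-0.000,"wy":-0.000,"wz":-0.063}
{"tx":4.91,"ty":-1.87,"tz":-0.44,"wx":-0.000,"wy":-0.000,"wz":-0.063}
{"tx":5.01,"ty":-1.56,"tz":-0.44,"wx":-0.000,"wy":-0.000,"wz":-0.063}
{"tx":5.10,"ty":-1.24,"tz":-0.44,"wx":-0.000,"wy":-0.000,"wz":-0.063}
{"tx":5.17,"ty":-0.92,"tz":-0.44,"wx":-0.000,"wy":-0.000,"wz":-0.063}
{"tx":5.22,"ty":-0.59,"tz":-0.44,"wx":-0.000,"wy":-0.000,"wz":-0.063}
{"tx":5.24,"ty":-0.27,"tz":-0.44,"wx":-0.000,"wy":-0.000,"wz":-0.063}
{"tx":5.25,"ty":0.06,"tz":-0.44,"wx":-0.000,"wy":-0.000,"wz":-0.063}
{"tx":5.24,"ty":0.39,"tz":-0.44,"wx":-0.000,"wy":-0.000,"wz":-0.063}
{"tx":5.20,"ty":0.72,"tz":-0.44,"wx":-0.000,"wy":-0.000,"wz":-0.063}
t 0.15 trk mm [-156.4 -652.   233.4] toolz(trk) [-0.001  0.001 -1.   ] tooly [ 0.59  -0.807 -0.002] F(trk) [0.1 0.3 0.9] open 0.0854
```

All keys are required. I'll also start closing the jaw on the way (0.7).

Emit:
send_rows --series '[{"tx": 3.9,"ty": -3.5,"tz": -0.4,"wx": 0,"wy": 0,"wz": -0.063,"jaw": 0.0},{"tx": 4.1,"ty": -3.3,"tz": -0.4,"wx": 0,"wy": 0,"wz": -0.063,"jaw": 0.0},{"tx": 4.3,"ty": -3.0,"tz": -0.4,"wx": 0,"wy": 0,"wz": -0.063,"jaw": 0.0},{"tx": 4.5,"ty": -2.75,"tz": -0.4,"wx": 0,"wy": 0,"wz": -0.063,"jaw": 0.0},{"tx": 4.6,"ty": -2.5,"tz": -0.4,"wx": 0,"wy": 0,"wz": -0.063,"jaw": 0.7}]' --squeeze 20

```text
t: 0.78
tool_pos: [0.3571, -0.3273, 0.2593]
tool_rot: [-2.929, -1.12, -0.001]
contact_force: [1.3, -0.3, 1.0]
opening: 0.0696
```

Emit:
send_rows --series '[{"tx": 4.8,"ty": -2.2,"tz": -0.4,"wx": 0,"wy": 0,"wz": -0.063,"jaw": 0.7},{"tx": 4.9,"ty": -1.9,"tz": -0.4,"wx": 0,"wy": 0,"wz": -0.063,"jaw": 0.7},{"tx": 5.0,"ty": -1.6,"tz": -0.4,"wx": 0,"wy": 0,"wz": -0.063,"jaw": 0.7},{"tx": 5.1,"ty": -1.25,"tz": -0.4,"wx": 0,"wy": 0,"wz": -0.063,"jaw": 0.7},{"tx": 5.2,"ty": -0.9,"tz": -0.4,"wx": 0,"wy": 0,"wz": -0.063,"jaw": 0.7}]'

```text
t: 1.4
tool_pos: [0.4625, -0.0769, 0.2802]
tool_rot: [-2.71, -1.578, -0.004]
contact_force: [0.3, -0.5, 0.1]
opening: 0.0255
```

```bash
python3 - <<'E'
from h import *
plan(w([0,120,300]),toolR(0,1)); st()
E
```

```text
t 1.40 pos [ 0.4625 -0.0769  0.2802] total tool shift cm [24.84 -1.65 -2.66] turn [-0.003 -0.005 -0.297] rows 5
{"tx":4.97,"ty":-0.33,"tz":-0.53,"wx":-0.001,"wy":-0.001,"wz":-0.059}
{"tx":4.98,"ty":-0.03,"tz":-0.54,"wx":-0.001,"wy":-0.001,"wz":-0.059}
{"tx":4.97,"ty":0.26,"tz":-0.54,"wx":-0.001,"wy":-0.001,"wz":-0.059}
{"tx":4.95,"ty":0.56,"tz":-0.55,"wx":-0.001,"wy":-0.001,"wz":-0.059}
{"tx":4.90,"ty":0.85,"tz":-0.55,"wx":-0.001,"wy":-0.001,"wz":-0.059}
t 1.40 trk mm [ -56.9 -122.2  272.2] toolz(trk) [-0.002  0.006 -1.   ] tooly [ 0.956 -0.292 -0.004] F(trk) [ 0.4 -0.5  0.1] open 0.0255
```

Emit:
send_rows --series '[{"tx": 5.5,"ty": -0.4,"tz": -0.5,"wx": 0,"wy": 0,"wz": -0.06,"jaw": 0.7},{"tx": 5.5,"ty": 0,"tz": -0.5,"wx": 0,"wy": 0,"wz": -0.06,"jaw": 0.7},{"tx": 5.5,"ty": 0.3,"tz": -0.5,"wx": 0,"wy": 0,"wz": -0.06,"jaw": 0.7},{"tx": 5.5,"ty": 0.6,"tz": -0.5,"wx": 0,"wy": 0,"wz": -0.06,"jaw": 0.7},{"tx": 5.5,"ty": 0.9,"tz": -0.5,"wx": 0,"wy": 0,"wz": -0.06,"jaw": 0.7}]'

```text
t: 2.02
tool_pos: [0.5824, 0.1819, 0.3061]
tool_rot: [-2.434, -1.98, -0.003]
contact_force: [0.3, -1.1, 1.0]
opening: 0.0256
```

```bash
python3 - <<'E'
from h import *
st()
i=ctrl.camera_info('wrist'); im=ctrl.get_image('wrist'); cv2.imwrite('pics/w1.png',im[:,:,::-1]); np.savez('w1.npz',**i)
for p in [(0,20,80),(0,247,70),(-22.6,128,86.5)]: print(p,proj(i,w(p)).round(1))
E
```

```text
t 2.02 trk mm [  3.9 156.5 298.1] toolz(trk) [-0.002  0.004 -1.   ] tooly [ 1.     0.014 -0.002] F(trk) [ 0.5 -1.   1. ] open 0.0256
(0, 20, 80) [314.2 337.9]
(0, 247, 70) [317.1 101.9]
(-22.6, 128, 86.5) [290.8 238.3]
```

View pics/w1.png

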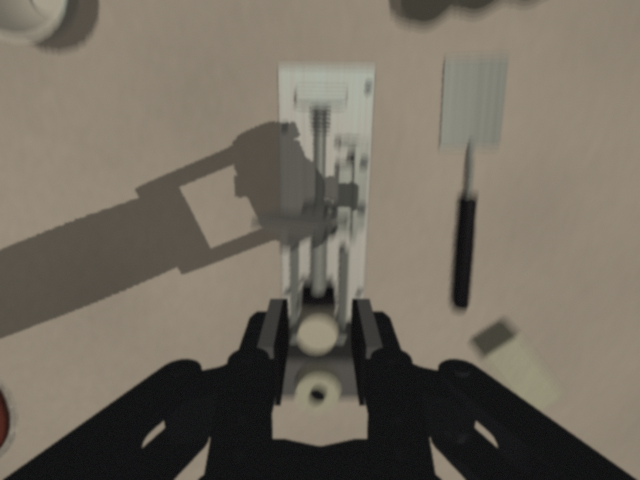

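```bash
python3 - <<'E'
from h import *
st()
i=ctrl.camera_info('wrist'); im=ctrl.get_image('wrist'); cv2.imwrite('pics/w2.png',im[:,:,::-1]); np.savez('w2.npz',**i)
a=im[40:420,220:420,::-1]; a=cv2.resize(a[:200],None,fx=3.8,fy=3,interpolation=cv2.INTER_CUBIC) if 0 else a
cv2.imwrite('pics/w2a.png',cv2.resize(a[:200],None,fx=3,fy=3,interpolation=cv2.INTER_CUBIC))
cv2.imwrite('pics/w2b.png',cv2.resize(a[180:],None,fx=3,fy=3,interpolation=cv2.INTER_CUBIC))
for p in [(0,20,80),(0,247,70),(-22.6,128,86.5)]: print(p,proj(i,w(p)).round(1))
E
```

```text
t 2.08 trk mm [  4.1 162.1 298. ] toolz(trk) [-0.002  0.01  -1.   ] tooly [ 1.     0.02  -0.002] F(trk) [-3.7  1.1 -0.1] open 0.0256
(0, 20, 80) [313.1 344.2]
(0, 247, 70) [317.3 110.3]
(-22.6, 128, 86.5) [290.3 245.3]
```

View pics/w2a.png

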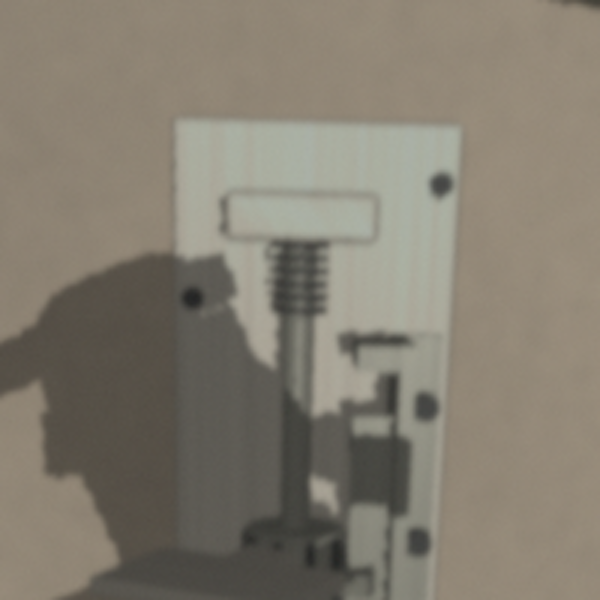

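View pics/w2b.png

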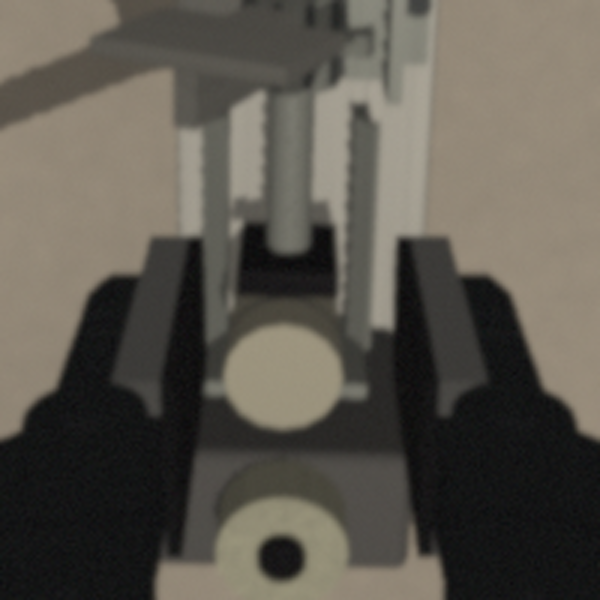

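```bash
python3 - <<'E'
from h import *
i=dict(np.load('w2.npz'))
A=lambda u,v:(220+u/3,40+v/3); B=lambda u,v:(220+u/3,220+v/3)
for n,p,z in [('jar',B(284,377),.088),('bracket',A(303,216),.078),('br fl',A(228,240),.078),('br fr',A(378,241),.078),('br bl',A(230,192),.078),('br br',A(379,195),.078),('rod',A(298,400),.05),('rod2',B(291,150),.05),('gate plate',A(430,440),.064),('base bl',A(176,120),.008),('base br',A(460,126),.008),('wall L top y92?',B(216,118),.033),('wall R',B(362,108),.033),('wing tl',B(95,40),.135),('head edge L',B(192,450),.1),('headR',B(405,450),.1)]:
    X=onz(i,*p,z); print(n,X.round(4),toT(X).round(1))
E
```

```text
jar [0.5502 0.0475 0.088 ] [ 1.6 18.3 80. ]
bracket [0.6013 0.2691 0.078 ] [  3.3 245.7  70. ]
br fl [0.5784 0.2669 0.078 ] [-18.6 238.6  70. ]
br fr [0.6215 0.2579 0.078 ] [ 25.4 239.2  70. ]
br bl [0.5819 0.2797 0.078 ] [-18.  251.8  70. ]
br br [0.624  0.2704 0.078 ] [ 25.2 251.9  70. ]
rod [0.5885 0.2135 0.05  ] [  2.9 188.7  42. ]
rod2 [0.5658 0.1138 0.05  ] [ 2.5 86.5 42. ]
gate plate [0.6278 0.1945 0.064 ] [ 45.4 178.7  56. ]
base bl [0.5654 0.3091 0.008 ] [-40.5 277.    0. ]
base br [0.6598 0.2881 0.008 ] [ 56.2 277.    0. ]
wall L top y92? [0.5399 0.1251 0.033 ] [-25.3  91.8  25. ]
wall R [0.5932 0.1183 0.033 ] [28.2 96.8 25. ]
wing tl [0.5278 0.1881 0.135 ] [-50.8 150.6 127. ]
head edge L [0.5158 0.0335 0.1   ] [-28.9  -2.9  92. ]
headR [0.5862 0.0194 0.1   ] [42.9 -1.3 92. ]
```

```bash
cat >> h.py <<'E'
TO=TO+trk()@np.array([2,-.8,0])/1000
def pol(r,y,lean): return w([r*np.sin(lean),y,38+r*np.cos(lean)])
E
python3 - <<'E'
from h import *
st();plan(pol(125,120,-.436),toolR(-.436))
E
```

```text
t 2.12 trk mm [  1.7 159.7 297.6] toolz(trk) [-0.003  0.006 -1.   ] tooly [ 1.     0.018 -0.003] F(trk) [ 0.2 -1.1  0.3] open 0.0255
t 2.12 pos [0.5829 0.1843 0.3056] total tool shift cm [-3.96 -5.49 14.62] turn [-0.439 -0.01   0.016] rows 3
{"tx":-1.32,"ty":-1.83,"tz":4.87,"wx":-0.146,"wy":-0.003,"wz":0.005}
{"tx":-1.32,"ty":-2.51,"tz":4.56,"wx":-0.146,"wy":-0.003,"wz":0.005}
{"tx":-1.32,"ty":-3.14,"tz":4.15,"wx":-0.146,"wy":-0.003,"wz":0.005}
```

Emit:
send_rows --series '[{"tx": -1.0,"ty": -1.4,"tz": 3.7,"wx": -0.11,"wy": -0.003,"wz": 0.004,"jaw": 0.76},{"tx": -1.0,"ty": -1.8,"tz": 3.5,"wx": -0.11,"wy": -0.003,"wz": 0.004,"jaw": 0.76},{"tx": -1.0,"ty": -2.1,"tz": 3.3,"wx": -0.11,"wy": -0.003,"wz": 0.004,"jaw": 0.76},{"tx": -1.0,"ty": -2.4,"tz": 3.0,"wx": -0.11,"wy": -0.003,"wz": 0.004,"jaw": 0.76},{"tx": 0,"ty": 0,"tz": 0,"wx": 0,"wy": 0,"wz": 0,"jaw": 0.76}]'

```text
t: 2.75
tool_pos: [0.5171, 0.1542, 0.1488]
tool_rot: [2.158, 1.732, 0.382]
contact_force: [-0.1, -0.5, -0.5]
opening: 0.0206
```

```bash
python3 - <<'E'
from h import *
st();plan(pol(125,120,-.436),toolR(-.436))
i=ctrl.camera_info('wrist'); im=ctrl.get_image('wrist'); cv2.imwrite('pics/w3.png',im[:,:,::-1]); np.savez('w3.npz',**i)
def rib(s,r,y): # s tangential mm
    a=-.436; return w([r*np.sin(a)+s*np.cos(a),y,38+r*np.cos(a)-s*np.sin(a)])
for nm,p in [('rib front top L',rib(-4,75,119)),('rib front top R',rib(4,75,119)),('plate top L',rib(-33,75,137)),('plate top R',rib(33,75,137)),('plate back R',rib(33,75,143))]: print(nm,proj(i,p).round(1))
E
```

```text
t 2.75 trk mm [-55.9 116.  140.8] toolz(trk) [ 0.428 -0.006 -0.904] tooly [0.904 0.003 0.428] F(trk) [ 0.  -0.5 -0.5] open 0.0206
t 2.75 pos [0.5171 0.1542 0.1488] total tool shift cm [ 0.39  0.73 -0.81] turn [0.007 0.006 0.003] rows 1
{"tx":0.39,"ty":0.73,"tz":-0.81,"wx":0.007,"wy":0.006,"wz":0.003}
rib front top L [325.7 280.1]
rib front top R [342.3 280.1]
plate top L [263.8 244.6]
plate top R [405.1 244.7]
plate back R [406.  232.4]
```

View pics/w3.png

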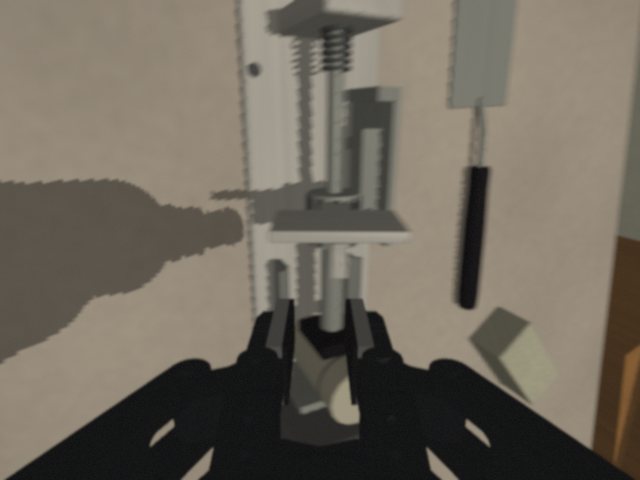

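```bash
python3 - <<'E'
from h import *
st()
i=ctrl.camera_info('wrist'); im=ctrl.get_image('wrist'); cv2.imwrite('pics/w4.png',cv2.resize(im[180:340,250:430,::-1],None,fx=4,fy=3.75,interpolation=cv2.INTER_CUBIC)); np.savez('w4.npz',**i)
E
```

```text
t 2.80 trk mm [-51.6 117.9 146.9] toolz(trk) [ 0.436 -0.002 -0.9  ] tooly [0.9   0.001 0.436] F(trk) [0.9 0.1 1.2] open 0.0206
```

View pics/w4.png

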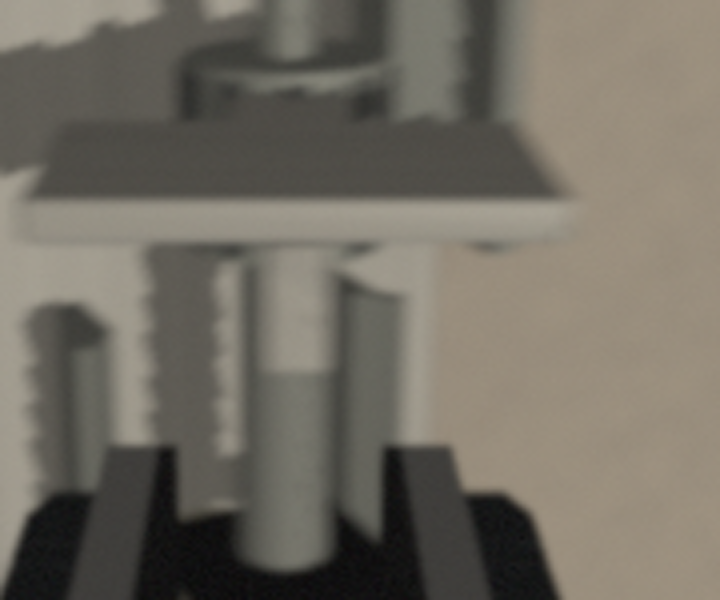

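```bash
python3 - <<'E'
from h import *
i=dict(np.load('w4.npz'))
def rib(s,r,y,a=-.436): 
    return w([r*np.sin(a)+s*np.cos(a),y,38+r*np.cos(a)-s*np.sin(a)])
for nm,p in [('rib front top L',rib(-4,75,119)),('rib front top R',rib(4,75,119)),('plate top L',rib(-33,75,137)),('plate top R',rib(33,75,137)),('plate back R',rib(33,75,143))]: print(nm,proj(i,p).round(1), ((proj(i,p)-[250,180])*[4,3.75]).round())
st();plan(pol(110,118,-.436),toolR(-.436))
E
```

```text
rib front top L [311.5 281. ] [246. 379.]
rib front top R [327.8 280.9] [311. 378.]
plate top L [250.4 246.6] [  2. 250.]
plate top R [388.6 246. ] [554. 248.]
plate back R [389.3 234. ] [557. 203.]
t 2.85 trk mm [-48.3 119.4 151.5] toolz(trk) [ 0.442  0.001 -0.897] tooly [ 0.897 -0.001  0.442] F(trk) [0.4 0.9 1.4] open 0.0205
t 2.85 pos [0.5252 0.1558 0.1595] total tool shift cm [-0.14 -0.44  1.32] turn [ 0.022 -0.001 -0.001] rows 1
{"tx":-0.14,"ty":-0.44,"tz":1.32,"wx":0.022,"wy":-0.001,"wz":-0.001}
```

```bash
cat >> h.py <<'E'
TO=TO+trk()@np.array([1.5,0,0])/1000
E
python3 - <<'E'
from h import *
st();plan(pol(50,117,-.436),toolR(-.436),n=5)
E
```

```text
t 2.85 trk mm [-49.8 119.4 151.5] toolz(trk) [ 0.442  0.001 -0.897] tooly [ 0.897 -0.001  0.442] F(trk) [0.4 0.9 1.4] open 0.0205
t 2.85 pos [0.5252 0.1558 0.1595] total tool shift cm [-0.25 -0.44  7.39] turn [ 0.022 -0.001 -0.001] rows 5
{"tx":-0.05,"ty":-0.09,"tz":1.48,"wx":0.004,"wy":-0.000,"wz":-0.000}
{"tx":-0.05,"ty":-0.08,"tz":1.48,"wx":0.004,"wy":-0.000,"wz":-0.000}
{"tx":-0.05,"ty":-0.08,"tz":1.48,"wx":0.004,"wy":-0.000,"wz":-0.000}
{"tx":-0.05,"ty":-0.07,"tz":1.48,"wx":0.004,"wy":-0.000,"wz":-0.000}
{"tx":-0.05,"ty":-0.06,"tz":1.48,"wx":0.004,"wy":-0.000,"wz":-0.000}
```

Align first and descend most of the way.

Emit:
send_rows --series '[{"tx": -0.25,"ty": -0.4,"tz": 0.5,"wx": 0.02,"wy": 0,"wz": 0,"jaw": 0.76},{"tx": 0,"ty": 0,"tz": 1.2,"wx": 0,"wy": 0,"wz": 0,"jaw": 0.76},{"tx": 0,"ty": 0,"tz": 1.2,"wx": 0,"wy": 0,"wz": 0,"jaw": 0.76},{"tx": 0,"ty": 0,"tz": 0.6,"wx": 0,"wy": 0,"wz": 0,"jaw": 0.76},{"tx": 0,"ty": 0,"tz": 0.2,"wx": 0,"wy": 0,"wz": 0,"jaw": 0.76}]'

```text
t: 3.48
tool_pos: [0.5474, 0.1515, 0.1338]
tool_rot: [2.163, 1.726, 0.405]
contact_force: [-1.5, 0.7, 1.2]
opening: 0.0206
```

```bash
python3 - <<'E'
from h import *
i=ctrl.camera_info('wrist'); im=ctrl.get_image('wrist'); cv2.imwrite('pics/w5.png',cv2.resize(im[220:400,230:430,::-1],None,fx=4,fy=3.3,interpolation=cv2.INTER_CUBIC)); np.savez('w5.npz',**i)
st();plan(pol(50,117,-.436),toolR(-.436),n=5)
E
```

```text
t 3.52 trk mm [-27.3 119.9 125.7] toolz(trk) [ 0.435  0.006 -0.9  ] tooly [ 0.9   -0.006  0.435] F(trk) [-0.1 -0.5  0.5] open 0.0202
t 3.52 pos [0.5473 0.1514 0.1337] total tool shift cm [-0.32 -1.28  4.08] turn [ 0.014 -0.006 -0.006] rows 5
{"tx":-0.06,"ty":-0.26,"tz":0.82,"wx":0.003,"wy":-0.001,"wz":-0.001}
{"tx":-0.06,"ty":-0.25,"tz":0.82,"wx":0.003,"wy":-0.001,"wz":-0.001}
{"tx":-0.06,"ty":-0.25,"tz":0.82,"wx":0.003,"wy":-0.001,"wz":-0.001}
{"tx":-0.06,"ty":-0.25,"tz":0.82,"wx":0.003,"wy":-0.001,"wz":-0.001}
{"tx":-0.06,"ty":-0.25,"tz":0.82,"wx":0.003,"wy":-0.001,"wz":-0.001}
```

View pics/w5.png

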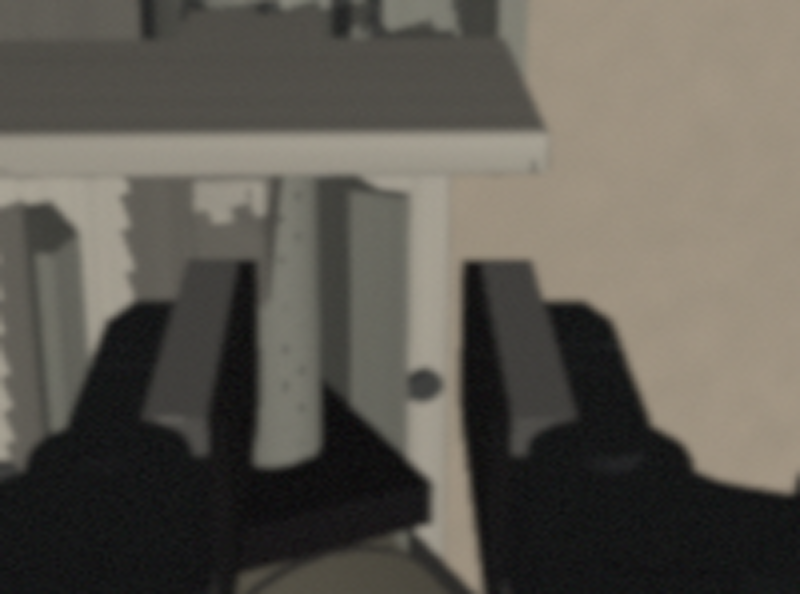

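```bash
python3 - <<'E'
from h import *
def rib(s,r,y,a=-.436): 
    return w([r*np.sin(a)+s*np.cos(a),y,38+r*np.cos(a)-s*np.sin(a)])
i=dict(np.load('w5.npz'))
for s in(-4,4):
  for y in (119,137):
    for r in (75,32): print(s,y,r, ((proj(i,rib(s,r,y))-[230,220])*[4,3.3]).round())
print(((proj(i,rib(33,75,137))-[230,220])*[4,3.3]).round())
im=ctrl.get_image('wrist'); cv2.imwrite('pics/w6.png',im[:,:,::-1]);st()
E
```

```text
-4 119 75 [200. 311.]
-4 119 32 [227. 182.]
-4 137 75 [194. 181.]
-4 137 32 [222.  75.]
4 119 75 [276. 311.]
4 119 32 [288. 182.]
4 137 75 [272. 180.]
4 137 32 [285.  74.]
[556. 178.]
t 3.58 trk mm [-27.5 120.  125.9] toolz(trk) [ 0.435  0.006 -0.9  ] tooly [ 0.9   -0.006  0.435] F(trk) [ 0.7 -0.3  0.1] open 0.0202
```

View pics/w6.png

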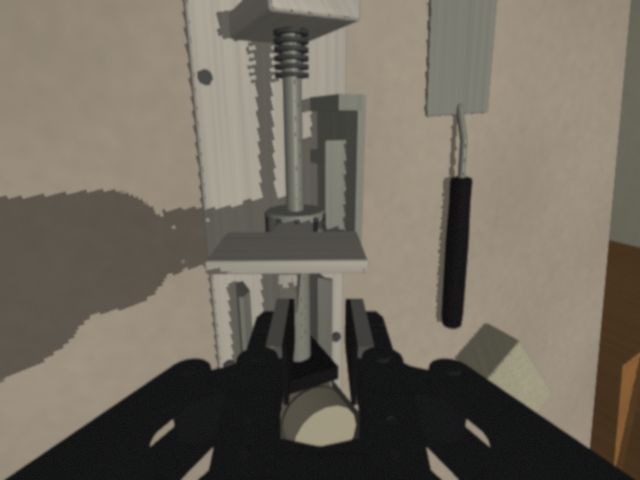

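Emit:
send_rows --series '[{"tx": -0.2,"ty": -0.8,"tz": 0,"wx": 0.014,"wy": -0.006,"wz": -0.006,"jaw": 0.76},{"tx": -0.1,"ty": -0.5,"tz": 0,"wx": 0,"wy": 0,"wz": 0,"jaw": 0.76},{"tx": 0,"ty": -0.2,"tz": 0,"wx": 0,"wy": 0,"wz": 0,"jaw": 0.76},{"tx": 0,"ty": 0,"tz": 0,"wx": 0,"wy": 0,"wz": 0,"jaw": 0.76}]'

```text
t: 4.08
tool_pos: [0.5318, 0.1519, 0.1273]
tool_rot: [2.165, 1.738, 0.385]
contact_force: [0.1, 0.6, -0.7]
opening: 0.0207
```

```bash
python3 - <<'E'
from h import *
st();plan(pol(50,117,-.436),toolR(-.436),n=5)
E
```

```text
t 4.08 trk mm [-42.6 116.9 119.3] toolz(trk) [ 0.422  0.    -0.907] tooly [0.907 0.001 0.422] F(trk) [-0.1  0.6 -0.7] open 0.0207
t 4.08 pos [0.5318 0.1519 0.1273] total tool shift cm [0.   0.43 4.16] turn [-0.    -0.     0.001] rows 5
{"tx":0.00,"ty":0.09,"tz":0.83,"wx":-0.000,"wy":-0.000,"wz":0.000}
{"tx":0.00,"ty":0.09,"tz":0.83,"wx":-0.000,"wy":-0.000,"wz":0.000}
{"tx":0.00,"ty":0.09,"tz":0.83,"wx":-0.000,"wy":-0.000,"wz":0.000}
{"tx":0.00,"ty":0.09,"tz":0.83,"wx":-0.000,"wy":-0.000,"wz":0.000}
{"tx":0.00,"ty":0.09,"tz":0.83,"wx":-0.000,"wy":-0.000,"wz":0.000}
```

Emit:
send_rows --series '[{"tx": 0,"ty": 0.35,"tz": 0.1,"wx": 0,"wy": 0,"wz": 0,"jaw": 0.76},{"tx": 0,"ty": 0.05,"tz": 0.8,"wx": 0,"wy": 0,"wz": 0,"jaw": 0.76},{"tx": 0,"ty": 0,"tz": 0.9,"wx": 0,"wy": 0,"wz": 0,"jaw": 0.76},{"tx": 0,"ty": 0,"tz": 0.9,"wx": 0,"wy": 0,"wz": 0,"jaw": 0.76},{"tx": 0,"ty": 0,"tz": 0.4,"wx": 0,"wy": 0,"wz": 0,"jaw": 0.76}]'

```text
t: 4.7
tool_pos: [0.5495, 0.1479, 0.0992]
tool_rot: [2.165, 1.737, 0.385]
contact_force: [0.0, 0.0, 0.4]
opening: 0.0203
```

```bash
python3 - <<'E'
from h import *
st();plan(pol(50,117,-.436),toolR(-.436),n=1)
im=ctrl.get_image('wrist'); cv2.imwrite('pics/w7.png',cv2.resize(im[200:380,220:420,::-1],None,fx=4,fy=3.3,interpolation=cv2.INTER_CUBIC))
im=ctrl.get_image('side'); cv2.imwrite('pics/s7.png',cv2.resize(im[180:360,210:390,::-1],None,fx=3.3,fy=3.3,interpolation=cv2.INTER_CUBIC));st()
E
```

```text
t 4.70 trk mm [-24.3 117.   91.2] toolz(trk) [ 0.422  0.001 -0.906] tooly [0.906 0.001 0.422] F(trk) [0.  0.  0.4] open 0.0203
t 4.70 pos [0.5495 0.1479 0.0992] total tool shift cm [ 0.   -0.04  0.85] turn [ 0.    -0.001  0.001] rows 1
{"tx":0.00,"ty":-0.04,"tz":0.85,"wx":0.000,"wy":-0.001,"wz":0.001}
t 4.80 trk mm [-24.5 116.9  91.4] toolz(trk) [ 0.422  0.    -0.906] tooly [0.906 0.001 0.422] F(trk) [-0.2  0.5 -0.4] open 0.0203
```

View pics/w7.png

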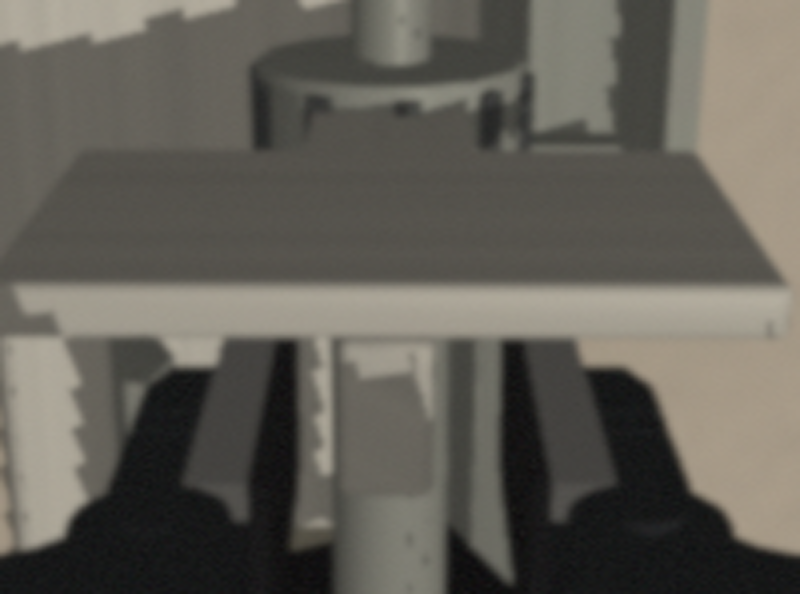

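View pics/s7.png

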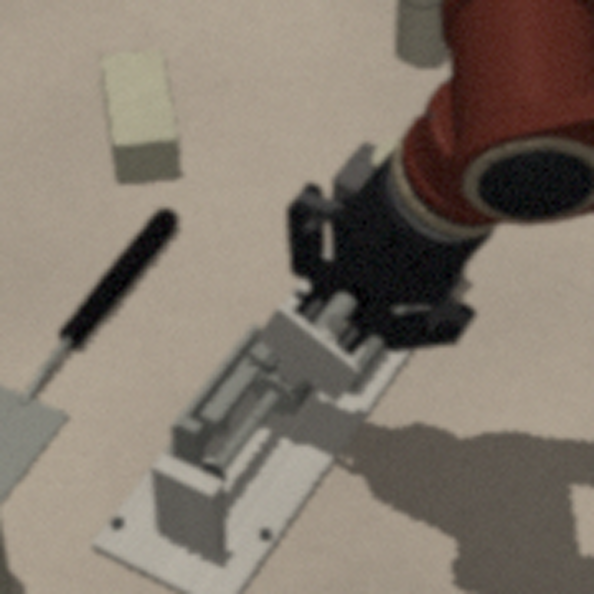

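Emit:
send_rows --series '[{"tx": 0,"ty": 0,"tz": 0.7,"wx": 0,"wy": 0,"wz": 0,"jaw": 0.76},{"tx": 0.5,"ty": 0,"tz": 0.1,"wx": 0,"wy": 0,"wz": 0,"jaw": 0.76},{"tx": 0.7,"ty": 0,"tz": 0,"wx": 0,"wy": 0,"wz": 0,"jaw": 0.76},{"tx": 0.8,"ty": 0,"tz": 0,"wx": 0,"wy": 0,"wz": 0,"jaw": 0.76}]'

```text
t: 5.3
tool_pos: [0.5574, 0.1658, 0.0919]
tool_rot: [2.164, 1.736, 0.38]
contact_force: [-0.3, -5.3, 2.0]
opening: 0.0208
```

```bash
python3 -c "
from h import *
st()"
```

```text
t 5.30 trk mm [-20.6 136.2  83.9] toolz(trk) [ 0.422 -0.004 -0.906] tooly [0.906 0.002 0.422] F(trk) [ 0.9 -5.2  2. ] open 0.0208
```

Emit:
send_rows --series '[{"tx": 1.2,"ty": 0,"tz": 0,"wx": 0,"wy": 0,"wz": 0,"jaw": 0.76},{"tx": 1.2,"ty": 0,"tz": 0,"wx": 0,"wy": 0,"wz": 0,"jaw": 0.76},{"tx": 0.8,"ty": 0,"tz": 0,"wx": 0,"wy": 0,"wz": 0,"jaw": 0.76},{"tx": 0.4,"ty": 0,"tz": 0,"wx": 0,"wy": 0,"wz": 0,"jaw": 0.76}]'

```text
t: 5.8
tool_pos: [0.5647, 0.1978, 0.0919]
tool_rot: [2.16, 1.732, 0.361]
contact_force: [-1.8, -7.7, 2.3]
opening: 0.0205
```

```bash
python3 -c "
from h import *
st()
im=ctrl.get_image('wrist'); cv2.imwrite('pics/w8.png',cv2.resize(im[200:380,220:420,::-1],None,fx=4,fy=3.3,interpolation=cv2.INTER_CUBIC))
st()"
```

```text
t 5.80 trk mm [-20.4 169.   83.9] toolz(trk) [ 0.42  -0.018 -0.907] tooly [0.907 0.005 0.42 ] F(trk) [-0.1 -7.9  2.3] open 0.0205
t 5.85 trk mm [-20.4 169.2  84. ] toolz(trk) [ 0.42  -0.018 -0.907] tooly [0.907 0.004 0.42 ] F(trk) [-2.7 -6.6  2. ] open 0.0208
```

View pics/w8.png

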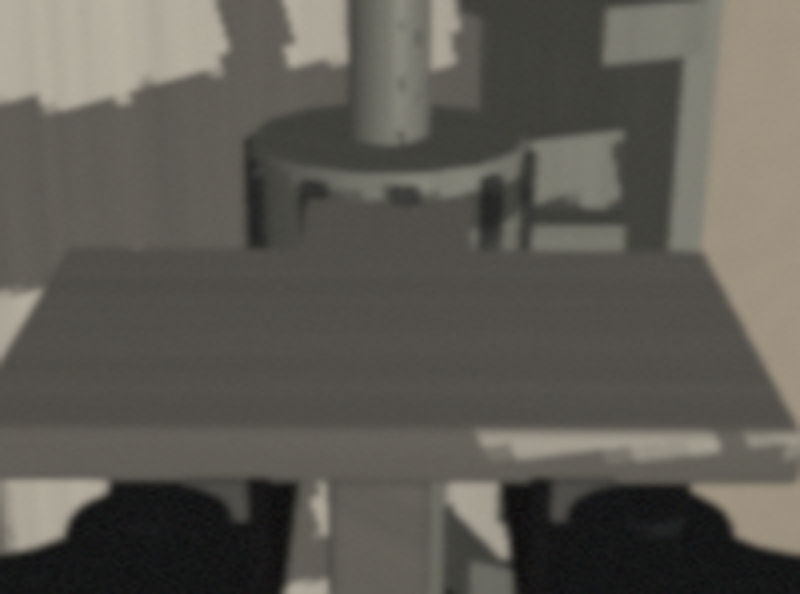

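```bash
python3 -c "
from h import *
i=ctrl.camera_info('wrist')
for y in range(170,186,2):
    a=-.436; p=w([75*np.sin(a),y,38+75*np.cos(a)]); print(y,proj(i,p).round(1))
"
```

```text
170 [316.5 371.3]
172 [316.5 366.1]
174 [316.5 360.8]
176 [316.6 355.5]
178 [316.6 350.1]
180 [316.6 344.6]
182 [316.6 339.1]
184 [316.6 333.6]
```

Emit:
send_rows --series '[{"tx": 0.6,"ty": 0,"tz": 0,"wx": 0,"wy": 0.01,"wz": 0,"jaw": 0.76},{"tx": 0.6,"ty": 0,"tz": 0,"wx": 0,"wy": 0.01,"wz": 0,"jaw": 0.76},{"tx": 0.3,"ty": 0,"tz": 0,"wx": 0,"wy": 0,"wz": 0,"jaw": 0.76}]'

```text
t: 6.22
tool_pos: [0.5673, 0.2091, 0.0919]
tool_rot: [2.161, 1.74, 0.368]
contact_force: [-2.3, -8.0, 2.6]
opening: 0.0208
```

```bash
python3 -c "
from h import *
st()"
```

```text
t 6.22 trk mm [-20.3 180.5  83.9] toolz(trk) [ 0.418 -0.01  -0.908] tooly [0.908 0.007 0.418] F(trk) [-0.5 -8.3  2.6] open 0.0208
```

Emit:
send_rows --series '[{"tx": 0.4,"ty": 0,"tz": 0,"wx": 0,"wy": 0.003,"wz": 0,"jaw": 0.76},{"tx": 0.4,"ty": 0,"tz": 0,"wx": 0,"wy": 0.003,"wz": 0,"jaw": 0.76}]'

```text
t: 6.48
tool_pos: [0.5686, 0.2141, 0.092]
tool_rot: [2.16, 1.74, 0.363]
contact_force: [-2.8, -8.9, 2.8]
opening: 0.0207
```

Emit:
send_rows --series '[{"tx": 0.3,"ty": 0,"tz": 0,"wx": 0,"wy": 0.003,"wz": 0,"jaw": 0.76}]'

```text
t: 6.6
tool_pos: [0.569, 0.2156, 0.092]
tool_rot: [2.16, 1.74, 0.36]
contact_force: [-2.9, -9.0, 3.0]
opening: 0.0206
```

Emit:
send_rows --series '[{"tx": 0.3,"ty": 0,"tz": 0,"wx": 0,"wy": 0.003,"wz": 0,"jaw": 0.76}]'

```text
t: 6.72
tool_pos: [0.5693, 0.2171, 0.092]
tool_rot: [2.16, 1.741, 0.358]
contact_force: [-3.3, -7.9, 2.6]
opening: 0.0206
```

```bash
python3 -c "
from h import *
st()"
```

```text
t 6.72 trk mm [-20.1 188.8  84. ] toolz(trk) [ 0.416 -0.016 -0.909] tooly [0.91  0.009 0.416] F(trk) [-1.5 -8.4  2.6] open 0.0206
```

Emit:
send_rows --series '[{"tx": 0.4,"ty": 0,"tz": 0,"wx": 0,"wy": 0.005,"wz": 0.003,"jaw": 0.76}]'

```text
t: 6.85
tool_pos: [0.5699, 0.2195, 0.092]
tool_rot: [2.163, 1.739, 0.358]
contact_force: [-2.6, -9.4, 3.6]
opening: 0.0204
```

Emit:
send_rows --series '[{"tx": 0.4,"ty": 0,"tz": 0,"wx": 0,"wy": 0.005,"wz": 0.003,"jaw": 0.76}]'

```text
t: 6.98
tool_pos: [0.5705, 0.2219, 0.0919]
tool_rot: [2.166, 1.737, 0.359]
contact_force: [-2.8, -9.2, 4.0]
opening: 0.0207
```

Emit:
send_rows --series '[{"tx": 0.4,"ty": 0,"tz": 0,"wx": 0,"wy": 0.005,"wz": 0.003,"jaw": 0.76}]'

```text
t: 7.1
tool_pos: [0.5708, 0.2234, 0.0919]
tool_rot: [2.168, 1.734, 0.356]
contact_force: [-5.1, -16.5, 6.5]
opening: 0.0203
```

```bash
python3 -c "
from h import *
st()"
```

```text
t 7.10 trk mm [-20.  195.3  83.9] toolz(trk) [ 0.413 -0.018 -0.911] tooly [0.911 0.002 0.413] F(trk) [ -1.3 -17.2   6.5] open 0.0203
```

Emit:
send_rows --series '[{"tx": 0.0,"ty": 0.4,"tz": 0,"wx": 0,"wy": 0.005,"wz": 0,"jaw": 0.76},{"tx": 0.1,"ty": 0.5,"tz": 0.03,"wx": 0.1,"wy": 0.005,"wz": 0,"jaw": 0.76}]'

```text
t: 7.35
tool_pos: [0.5755, 0.2195, 0.0926]
tool_rot: [2.24, 1.796, 0.264]
contact_force: [-2.2, -10.2, -3.9]
opening: 0.0201
```

```bash
cat >> h.py <<'E'
def st2():
    o=ctrl.get_obs(); R=Ro.from_rotvec(o['tool_rot']); p=toT(o['tool_pos']); z=trk().T@R.apply([0,0,1]); x,zz=p[0],p[2]-38
    F=R.inv().apply(o['contact_force'])
    print('t %.2f'%o['t'],'y %.1f r %.1f poslean %.3f toollean %.3f'%(p[1],np.hypot(x,zz),np.arctan2(x,zz),np.arctan2(-z[0],-z[2])),'F tool',F.round(1),'toolz',z.round(3),'tooly.y %.3f'%(trk().T@R.apply([0,1,0]))[1],'M tool',R.inv().apply(o['wrist_torque']).round(2),'open',round(o['opening'],4))
E
python3 -c "
from h import *
st2()"
```

```text
t 7.35 y 192.5 r 48.9 poslean -0.304 toollean -0.316 F tool [-10.4  -1.2   3.9] toolz [ 0.311 -0.019 -0.95 ] tooly.y 0.004 M tool [ 0.37 -1.36  0.07] open 0.0201
```

Emit:
send_rows --series '[{"tx": 0.2,"ty": 0.5,"tz": 0.0,"wx": 0.1,"wy": 0.01,"wz": 0,"jaw": 0.76},{"tx": 0.2,"ty": 0.5,"tz": 0.0,"wx": 0.1,"wy": 0.01,"wz": 0,"jaw": 0.76}]'

```text
t: 7.6
tool_pos: [0.5841, 0.2179, 0.0943]
tool_rot: [2.378, 1.911, 0.091]
contact_force: [-1.5, -9.0, -0.3]
opening: 0.0201
```

```bash
python3 -c "
from h import *
st2()"
```

```text
t 7.60 y 192.8 r 48.7 poslean -0.122 toollean -0.107 F tool [-9.1  0.5  0.5] toolz [ 0.107 -0.009 -0.994] tooly.y 0.003 M tool [-0.04 -1.48  0.16] open 0.0201
```

Emit:
send_rows --series '[{"tx": 0.2,"ty": 0.5,"tz": 0.0,"wx": 0.1,"wy": 0.005,"wz": 0,"jaw": 0.76},{"tx": 0.2,"ty": 0.5,"tz": 0.0,"wx": 0.1,"wy": 0.005,"wz": 0,"jaw": 0.76}]'

```text
t: 7.85
tool_pos: [0.594, 0.2156, 0.0944]
tool_rot: [-2.392, -1.92, 0.11]
contact_force: [-2.9, -9.2, -0.8]
opening: 0.0203
```

```bash
python3 -c "
from h import *
st2()
im=ctrl.get_image('wrist'); cv2.imwrite('pics/w9.png',im[:,:,::-1])
st2()"
```

```text
t 7.85 y 192.7 r 48.5 poslean 0.088 toollean 0.102 F tool [-9.6 -0.8  1. ] toolz [-0.101 -0.011 -0.995] tooly.y 0.001 M tool [-0.02 -1.41  0.13] open 0.0203
t 7.90 y 192.1 r 48.3 poslean 0.127 toollean 0.103 F tool [-10.8  -1.1  -0.2] toolz [-0.103 -0.011 -0.995] tooly.y -0.000 M tool [ 0.16 -1.32  0.08] open 0.0207
```

View pics/w9.png

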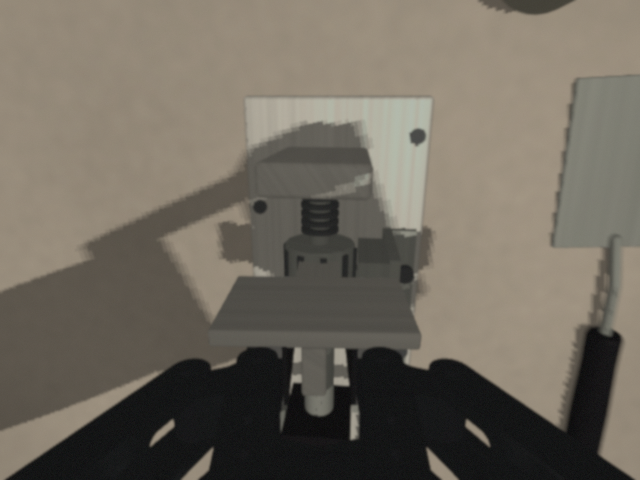

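Emit:
send_rows --series '[{"tx": 0.2,"ty": 0.4,"tz": -0.05,"wx": 0.1,"wy": 0.008,"wz": 0,"jaw": 0.76},{"tx": 0.2,"ty": 0.5,"tz": -0.05,"wx": 0.1,"wy": 0.005,"wz": 0,"jaw": 0.76}]'

```text
t: 8.15
tool_pos: [0.6034, 0.2125, 0.0919]
tool_rot: [-2.256, -1.805, 0.296]
contact_force: [-2.5, -8.4, -1.6]
opening: 0.0206
```

```bash
python3 -c "
from h import *
st2()"
```

```text
t 8.15 y 191.7 r 48.0 poslean 0.300 toollean 0.312 F tool [-8.7 -0.   1.8] toolz [-0.307 -0.01  -0.952] tooly.y -0.003 M tool [-0.19 -1.24 -0.04] open 0.0206
```

Emit:
send_rows --series '[{"tx": 0.25,"ty": 0.5,"tz": -0.05,"wx": 0.1,"wy": 0.008,"wz": 0,"jaw": 0.76},{"tx": 0.2,"ty": 0.3,"tz": -0.05,"wx": 0.03,"wy": 0.005,"wz": 0,"jaw": 0.76}]'

```text
t: 8.4
tool_pos: [0.611, 0.2103, 0.0884]
tool_rot: [-2.164, -1.723, 0.41]
contact_force: [-6.6, -7.6, 2.9]
opening: 0.0206
```

```bash
python3 -c "
from h import *
st2()
im=ctrl.get_image('wrist'); cv2.imwrite('pics/w10.png',im[:,:,::-1])
st2()"
```

```text
t 8.40 y 191.2 r 47.7 poslean 0.479 toollean 0.453 F tool [-8.9 -5.5 -0.5] toolz [-0.437 -0.008 -0.899] tooly.y -0.008 M tool [ 0.52 -1.39 -0.16] open 0.0206
t 8.45 y 191.1 r 47.5 poslean 0.487 toollean 0.453 F tool [-10.7  -4.1  -3.3] toolz [-0.438 -0.008 -0.899] tooly.y -0.009 M tool [ 0.38 -1.39 -0.14] open 0.0204
```

View pics/w10.png

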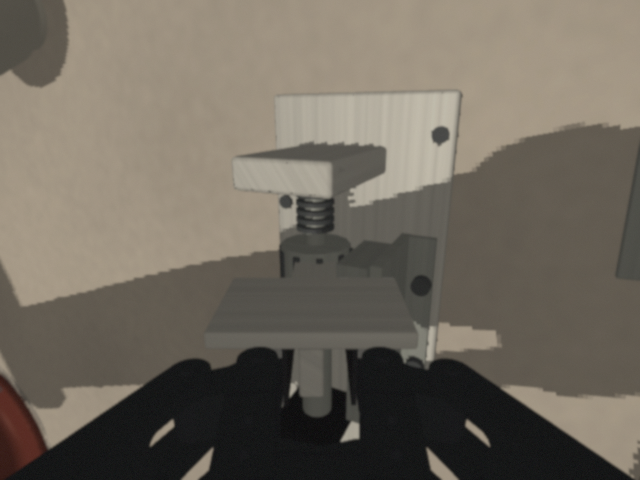

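Emit:
send_rows --series '[{"tx": -0.3,"ty": 0.1,"tz": -0.05,"wx": 0,"wy": 0.003,"wz": 0.003,"jaw": 0.76},{"tx": -0.3,"ty": 0.1,"tz": 0,"wx": 0,"wy": 0.003,"wz": 0.003,"jaw": 0.76}]'

```text
t: 8.7
tool_pos: [0.6098, 0.2007, 0.0876]
tool_rot: [-2.167, -1.712, 0.423]
contact_force: [-5.3, -6.1, 3.3]
opening: 0.0205
```

```bash
python3 -c "
from h import *
st2()"
```

```text
t 8.70 y 181.6 r 47.5 poslean 0.505 toollean 0.461 F tool [-7.3 -4.8 -1.1] toolz [-0.445 -0.013 -0.896] tooly.y -0.017 M tool [ 0.61 -1.01 -0.17] open 0.0205
```

Emit:
send_rows --series '[{"tx": -0.2,"ty": 0.0,"tz": 0,"wx": 0,"wy": 0.003,"wz": 0.003,"jaw": 0.76}]'

```text
t: 8.82
tool_pos: [0.6093, 0.1985, 0.0877]
tool_rot: [-2.17, -1.707, 0.423]
contact_force: [0.6, -0.1, -0.0]
opening: 0.02
```

```bash
python3 -c "
from h import *
st2()"
```

```text
t 8.82 y 179.3 r 47.6 poslean 0.505 toollean 0.461 F tool [ 0.1  0.5 -0.2] toolz [-0.445 -0.011 -0.895] tooly.y -0.020 M tool [-0.21  0.03 -0.08] open 0.02
```

Emit:
send_rows --series '[{"tx": -0.3,"ty": -0.3,"tz": 0,"wx": 0,"wy": 0,"wz": 0.01,"jaw": 0.76},{"tx": -0.1,"ty": -0.2,"tz": 0,"wx": 0,"wy": 0,"wz": 0,"jaw": 0.76},{"tx": 0,"ty": 0,"tz": -1.0,"wx": 0,"wy": 0,"wz": 0,"jaw": 0.76},{"tx": 0,"ty": 0,"tz": -2,"wx": 0,"wy": 0,"wz": 0,"jaw": 0.76},{"tx": 0,"ty": 0,"tz": -3,"wx": 0,"wy": 0,"wz": 0,"jaw": 0.76}]'

```text
t: 9.45
tool_pos: [0.63, 0.1919, 0.1446]
tool_rot: [-2.177, -1.697, 0.428]
contact_force: [-0.2, 0.7, 0.4]
opening: 0.0208
```

```bash
python3 -c "
from h import *
st2()
i=ctrl.camera_info('wrist');np.savez('w11.npz',**i)
im=ctrl.get_image('wrist'); cv2.imwrite('pics/w11.png',im[:,:,::-1])
st2()"
```

```text
t 9.45 y 177.4 r 108.2 poslean 0.425 toollean 0.463 F tool [ 0.6 -0.5 -0.2] toolz [-0.447 -0.012 -0.894] tooly.y -0.030 M tool [-0.23  0.04  0.03] open 0.0208
t 9.50 y 178.1 r 114.5 poslean 0.435 toollean 0.455 F tool [-0.6 -0.2 -3.4] toolz [-0.439 -0.009 -0.898] tooly.y -0.029 M tool [-0.2  -0.03  0.01] open 0.0205
```

View pics/w11.png

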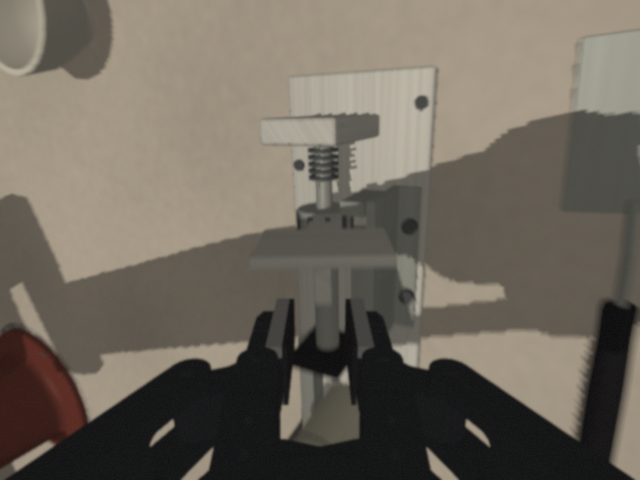

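```bash
python3 -c "
from h import *
plan(np.array([.590,-.255,.22]),toolR(0),n=10)"
```

```text
t 9.50 pos [0.6337 0.1917 0.1499] total tool shift cm [-44.56   3.14  -8.29] turn [-0.455  0.016 -0.027] rows 10
{"tx":-4.46,"ty":0.31,"tz":-0.83,"wx":-0.045,"wy":0.002,"wz":-0.003}
{"tx":-4.46,"ty":0.34,"tz":-0.82,"wx":-0.045,"wy":0.002,"wz":-0.003}
{"tx":-4.46,"ty":0.36,"tz":-0.81,"wx":-0.045,"wy":0.002,"wz":-0.003}
{"tx":-4.45,"ty":0.39,"tz":-0.80,"wx":-0.045,"wy":0.002,"wz":-0.003}
{"tx":-4.45,"ty":0.41,"tz":-0.79,"wx":-0.045,"wy":0.002,"wz":-0.003}
{"tx":-4.45,"ty":0.44,"tz":-0.78,"wx":-0.045,"wy":0.002,"wz":-0.003}
{"tx":-4.45,"ty":0.46,"tz":-0.77,"wx":-0.045,"wy":0.002,"wz":-0.003}
{"tx":-4.45,"ty":0.48,"tz":-0.75,"wx":-0.045,"wy":0.002,"wz":-0.003}
{"tx":-4.45,"ty":0.50,"tz":-0.74,"wx":-0.045,"wy":0.002,"wz":-0.003}
{"tx":-4.46,"ty":0.53,"tz":-0.72,"wx":-0.045,"wy":0.002,"wz":-0.003}
```

Emit:
send_rows --series '[{"tx": -1.0,"ty": 0.3,"tz": -4,"wx": -0.05,"wy": 0,"wz": -0.003,"jaw": 0.4},{"tx": -3.5,"ty": 0.4,"tz": -3,"wx": -0.06,"wy": 0,"wz": -0.003,"jaw": 0.3},{"tx": -5,"ty": 0.4,"tz": -0.8,"wx": -0.06,"wy": 0,"wz": -0.003,"jaw": 0.2},{"tx": -5,"ty": 0.4,"tz": 0,"wx": -0.06,"wy": 0,"wz": -0.003,"jaw": 0.2},{"tx": -5,"ty": 0.4,"tz": 0,"wx": -0.06,"wy": 0,"wz": -0.003,"jaw": 0.2}]'

```text
t: 10.12
tool_pos: [0.643, -0.0111, 0.2274]
tool_rot: [-2.372, -1.894, 0.153]
contact_force: [-0.5, -0.0, -1.0]
opening: 0.0679
```

Emit:
send_rows --series '[{"tx": -5.5,"ty": 0.4,"tz": 0,"wx": -0.06,"wy": 0,"wz": -0.003,"jaw": 0.2},{"tx": -5.5,"ty": 0.4,"tz": 0,"wx": -0.06,"wy": 0,"wz": -0.003,"jaw": 0.2},{"tx": -5.5,"ty": 0.4,"tz": 0,"wx": -0.03,"wy": 0,"wz": 0,"jaw": 0.2},{"tx": -3,"ty": 0.2,"tz": 0,"wx": 0,"wy": 0,"wz": 0,"jaw": 0.2}]'

```text
t: 10.62
tool_pos: [0.6143, -0.2123, 0.2357]
tool_rot: [2.428, 1.951, 0.002]
contact_force: [0.9, 0.2, 0.2]
opening: 0.0682
```

```bash
python3 -c "
from h import *
plan(np.array([.590,-.255,.22]),toolR(0),n=3)"
```

```text
t 10.62 pos [ 0.6143 -0.2123  0.2357] total tool shift cm [-4.66 -1.49  1.62] turn [0.022 0.016 0.003] rows 3
{"tx":-1.55,"ty":-0.50,"tz":0.54,"wx":0.007,"wy":0.005,"wz":0.001}
{"tx":-1.56,"ty":-0.49,"tz":0.53,"wx":0.007,"wy":0.005,"wz":0.001}
{"tx":-1.56,"ty":-0.49,"tz":0.53,"wx":0.007,"wy":0.005,"wz":0.001}
```

Emit:
send_rows --series '[{"tx": -1.5,"ty": -0.7,"tz": 0.6,"wx": 0.01,"wy": 0.008,"wz": 0,"jaw": 0.2},{"tx": -1.2,"ty": -0.5,"tz": 0.5,"wx": 0.01,"wy": 0.008,"wz": 0,"jaw": 0.2},{"tx": -0.5,"ty": -0.2,"tz": 0.2,"wx": 0,"wy": 0,"wz": 0,"jaw": 0.2},{"tx": 0,"ty": 0,"tz": 0,"wx": 0,"wy": 0,"wz": 0,"jaw": 0.2}]'

```text
t: 11.12
tool_pos: [0.5931, -0.2421, 0.2232]
tool_rot: [2.45, 1.966, 0.005]
contact_force: [0.2, 0.6, 0.1]
opening: 0.0682
```

```bash
python3 -c "
from h import *
st2()
i=ctrl.camera_info('wrist');np.savez('w12.npz',**i)
im=ctrl.get_image('wrist'); cv2.imwrite('pics/w12.png',im[:,:,::-1])
for z in (0,.08): print(proj(i,[.59,-.2576,z]).round(1))
T=ctrl.get_image('top'); cv2.imwrite('pics/t12.png',cv2.resize(T[205:295,210:365,::-1],None,fx=5,fy=5,interpolation=cv2.INTER_CUBIC))
st2()"
```

```text
t 11.12 y -254.2 r 205.0 poslean 0.527 toollean -0.002 F tool [ 0.6  0.1 -0.1] toolz [ 0.002  0.002 -1.   ] tooly.y 0.001 M tool [ 0.01  0.04 -0.01] open 0.0682
[319.5 221.6]
[319.6 249.3]
t 11.22 y -253.9 r 205.4 poslean 0.527 toollean -0.002 F tool [-0.  -0.4  0.4] toolz [ 0.002  0.002 -1.   ] tooly.y 0.002 M tool [0.01 0.03 0.03] open 0.0681
```

View pics/w12.png

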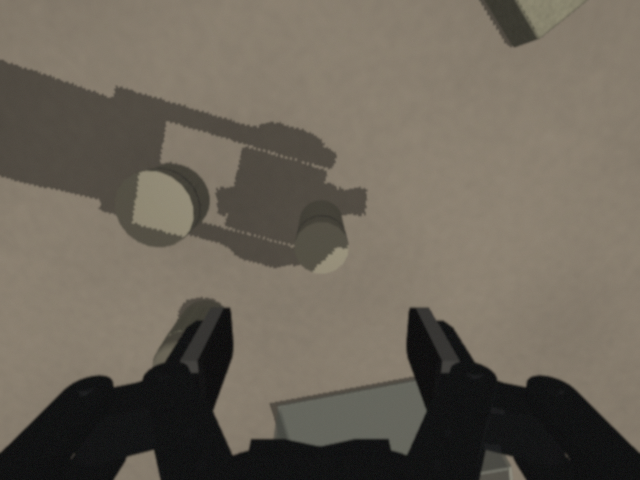

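View pics/t12.png

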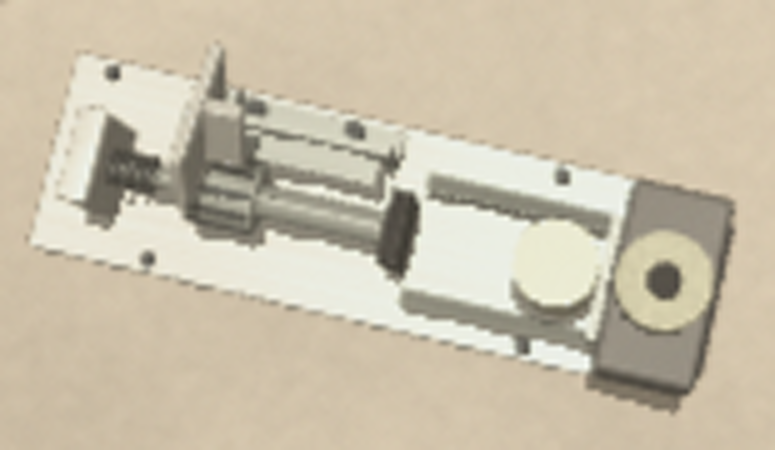

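```bash
python3 -c "
from h import *
i=dict(np.load('w12.npz')); im=cv2.imread('pics/w12.png')
cv2.imwrite('pics/w12c.png',cv2.resize(im[190:290,270:370],None,fx=6,fy=6,interpolation=cv2.INTER_CUBIC))
X=onz(i,322,248,.08);print(X)
"
```

```text
[ 0.59192658 -0.25698989  0.08      ]
```

View pics/w12c.png

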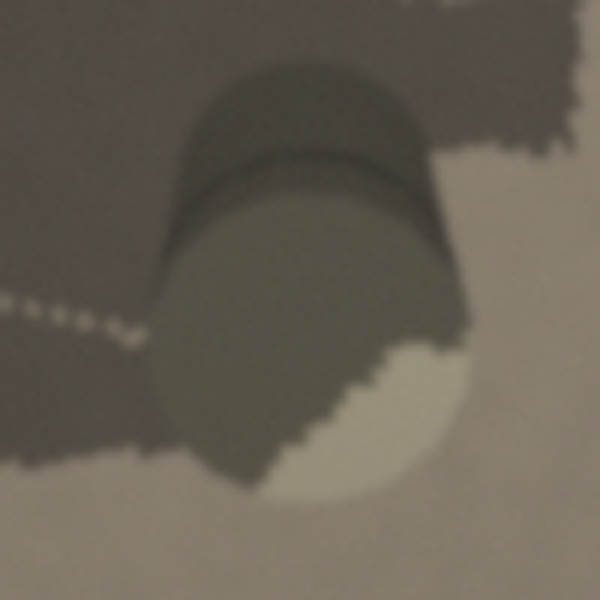

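```bash
python3 -c "
from h import *
plan(np.array([.5916,-.2568,.05]),toolR(0),n=1)"
```

```text
t 11.22 pos [ 0.5934 -0.2419  0.2235] total tool shift cm [-1.53  0.1  17.35] turn [ 0.002 -0.002  0.002] rows 1
{"tx":-1.53,"ty":0.10,"tz":17.35,"wx":0.002,"wy":-0.002,"wz":0.002}
```

Emit:
send_rows --series '[{"tx": -0.9,"ty": 0.1,"tz": 1.5,"wx": 0,"wy": 0,"wz": 0,"jaw": 0.2},{"tx": -0.5,"ty": 0,"tz": 3,"wx": 0,"wy": 0,"wz": 0,"jaw": 0.2},{"tx": 0,"ty": 0,"tz": 3,"wx": 0,"wy": 0,"wz": 0,"jaw": 0.2},{"tx": 0,"ty": 0,"tz": 2,"wx": 0,"wy": 0,"wz": 0,"jaw": 0.2},{"tx": 0,"ty": 0,"tz": 1,"wx": 0,"wy": 0,"wz": 0,"jaw": 0.2}]'

```text
t: 11.85
tool_pos: [0.5927, -0.2557, 0.1139]
tool_rot: [2.445, 1.969, 0.006]
contact_force: [-0.2, -0.3, -0.0]
opening: 0.0682
```

```bash
python3 -c "
from h import *
plan(np.array([.5916,-.2568,.05]),toolR(0),n=1)"
```

```text
t 11.85 pos [ 0.5927 -0.2557  0.1139] total tool shift cm [-0.14 -0.11  6.39] turn [ 0.004 -0.001  0.005] rows 1
{"tx":-0.14,"ty":-0.11,"tz":6.39,"wx":0.004,"wy":-0.001,"wz":0.005}
```

Emit:
send_rows --series '[{"tx": -0.1,"ty": -0.1,"tz": 1.5,"wx": 0.004,"wy": 0,"wz": 0.004,"jaw": 0.2},{"tx": 0,"ty": 0,"tz": 2,"wx": 0,"wy": 0,"wz": 0,"jaw": 0.2},{"tx": 0,"ty": 0,"tz": 1.5,"wx": 0,"wy": 0,"wz": 0,"jaw": 0.2},{"tx": 0,"ty": 0,"tz": 0.8,"wx": 0,"wy": 0,"wz": 0,"jaw": 0.2},{"tx": 0,"ty": 0,"tz": 0.2,"wx": 0,"wy": 0,"wz": 0,"jaw": 0.2}]'

```text
t: 12.48
tool_pos: [0.5922, -0.2567, 0.0504]
tool_rot: [2.45, 1.966, 0.002]
contact_force: [0.2, -0.4, 0.2]
opening: 0.0682
```

```bash
python3 -c "
from h import *
plan(np.array([.5916,-.2568,.05]),toolR(0),n=1)
im=ctrl.get_image('wrist'); cv2.imwrite('pics/w13.png',im[:,:,::-1]);st2()"
```

```text
t 12.47 pos [ 0.5922 -0.2567  0.0504] total tool shift cm [-0.03 -0.06  0.04] turn [ 0.001 -0.001  0.001] rows 1
{"tx":-0.03,"ty":-0.06,"tz":0.04,"wx":0.001,"wy":-0.001,"wz":0.001}
t 12.53 y -268.7 r 105.5 poslean 1.529 toollean -0.001 F tool [ 0.5 -1.3  0.4] toolz [ 0.001  0.001 -1.   ] tooly.y 0.001 M tool [-0.01 -0.03  0.05] open 0.0686
```

View pics/w13.png

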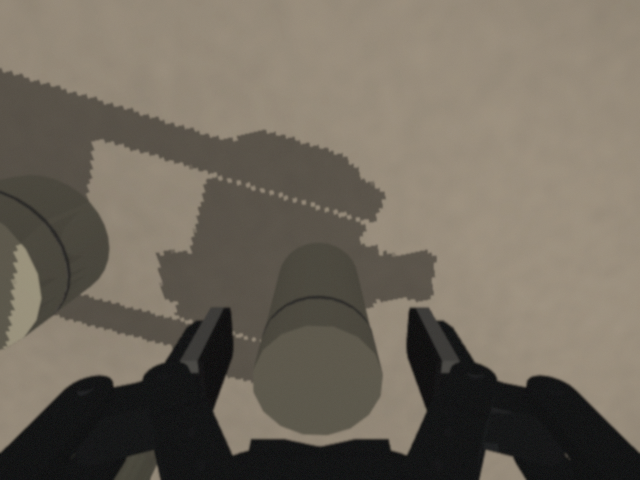

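Emit:
send_rows --series '[{"tx": 0,"ty": 0,"tz": 0,"wx": 0,"wy": 0,"wz": 0,"jaw": 0.8},{"tx": 0,"ty": 0,"tz": 0,"wx": 0,"wy": 0,"wz": 0,"jaw": 0.8},{"tx": 0,"ty": 0,"tz": 0,"wx": 0,"wy": 0,"wz": 0,"jaw": 0.8},{"tx": 0,"ty": 0,"tz": 0,"wx": 0,"wy": 0,"wz": 0,"jaw": 0.8},{"tx": 0,"ty": 0,"tz": 0,"wx": 0,"wy": 0,"wz": 0,"jaw": 0.8}]' --squeeze 30

```text
t: 13.15
tool_pos: [0.5934, -0.2573, 0.0525]
tool_rot: [2.447, 1.964, 0.004]
contact_force: [-0.1, 0.5, -0.5]
opening: 0.0394
```

Emit:
send_rows --series '[{"tx": 0,"ty": 0,"tz": -0.5,"wx": 0,"wy": 0,"wz": 0,"jaw": 0.8},{"tx": 0,"ty": 0,"tz": -1,"wx": 0,"wy": 0,"wz": 0,"jaw": 0.8},{"tx": 0,"ty": 0,"tz": -2,"wx": 0,"wy": 0,"wz": 0,"jaw": 0.8},{"tx": 0,"ty": 0,"tz": -3,"wx": 0,"wy": 0,"wz": 0,"jaw": 0.8},{"tx": 0,"ty": 0,"tz": -3,"wx": 0,"wy": 0,"wz": 0,"jaw": 0.8}]'

```text
t: 13.78
tool_pos: [0.5919, -0.2566, 0.1511]
tool_rot: [2.45, 1.966, 0.002]
contact_force: [0.4, 1.5, -0.5]
opening: 0.0394
```

```bash
python3 -c "
from h import *
st();im=ctrl.get_image('wrist'); cv2.imwrite('pics/w14.png',im[:,:,::-1])
plan(w([0,65,230]),toolR(0),n=1)
plan(w([0,65,230]),toolR(0),n=8)"
```

```text
t 13.78 trk mm [ 105.1 -268.6  143.1] toolz(trk) [ 0.001  0.001 -1.   ] tooly [1.    0.001 0.001] F(trk) [ 0.1  1.5 -0.5] open 0.0394
t 13.82 pos [ 0.5944 -0.258   0.1569] total tool shift cm [ 33.44 -10.66  -8.26] turn [0.009 0.002 0.001] rows 1
{"tx":33.44,"ty":-10.66,"tz":-8.26,"wx":0.009,"wy":0.002,"wz":0.001}
t 13.82 pos [ 0.5944 -0.258   0.1569] total tool shift cm [ 33.44 -10.66  -8.26] turn [0.009 0.002 0.001] rows 8
{"tx":4.18,"ty":-1.33,"tz":-1.03,"wx":0.001,"wy":0.000,"wz":0.000}
{"tx":4.18,"ty":-1.33,"tz":-1.03,"wx":0.001,"wy":0.000,"wz":0.000}
{"tx":4.18,"ty":-1.34,"tz":-1.03,"wx":0.001,"wy":0.000,"wz":0.000}
{"tx":4.18,"ty":-1.34,"tz":-1.03,"wx":0.001,"wy":0.000,"wz":0.000}
{"tx":4.18,"ty":-1.34,"tz":-1.02,"wx":0.001,"wy":0.000,"wz":0.000}
{"tx":4.18,"ty":-1.34,"tz":-1.02,"wx":0.001,"wy":0.000,"wz":0.000}
{"tx":4.18,"ty":-1.34,"tz":-1.02,"wx":0.001,"wy":0.000,"wz":0.000}
{"tx":4.18,"ty":-1.35,"tz":-1.02,"wx":0.001,"wy":0.000,"wz":0.000}
```

View pics/w14.png

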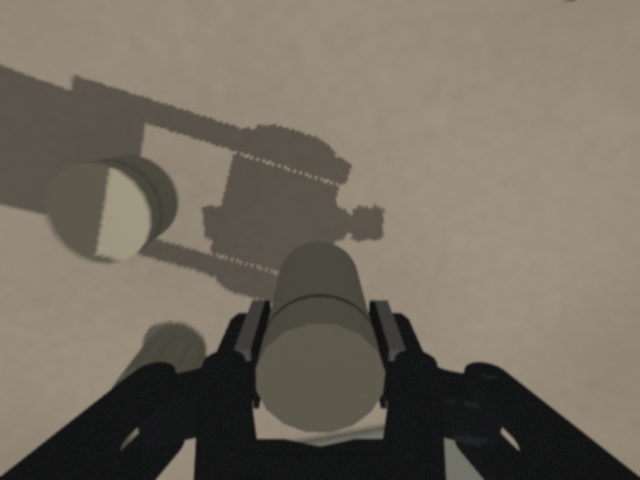

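Emit:
send_rows --series '[{"tx": 3,"ty": -1.0,"tz": -3,"wx": 0,"wy": 0,"wz": 0,"jaw": 0.8},{"tx": 4,"ty": -1.3,"tz": -3,"wx": 0,"wy": 0,"wz": 0,"jaw": 0.8},{"tx": 4.5,"ty": -1.4,"tz": -1.5,"wx": 0,"wy": 0,"wz": 0,"jaw": 0.8},{"tx": 4.5,"ty": -1.4,"tz": 0,"wx": 0,"wy": 0,"wz": 0,"jaw": 0.8},{"tx": 4.5,"ty": -1.4,"tz": 0,"wx": 0,"wy": 0,"wz": 0,"jaw": 0.8}]'

```text
t: 14.45
tool_pos: [0.5766, -0.0414, 0.2419]
tool_rot: [2.441, 1.946, 0.02]
contact_force: [0.7, 1.0, -0.3]
opening: 0.0395
```

```bash
python3 -c "
from h import *
plan(w([0,65,220]),toolR(0),n=3)"
```

```text
t 14.45 pos [ 0.5766 -0.0414  0.2419] total tool shift cm [12.67 -4.42  1.25] turn [ 0.023  0.003 -0.005] rows 3
{"tx":4.22,"ty":-1.47,"tz":0.42,"wx":0.008,"wy":0.001,"wz":-0.002}
{"tx":4.23,"ty":-1.46,"tz":0.43,"wx":0.008,"wy":0.001,"wz":-0.002}
{"tx":4.23,"ty":-1.45,"tz":0.45,"wx":0.008,"wy":0.001,"wz":-0.002}
```

Emit:
send_rows --series '[{"tx": 4,"ty": -1.5,"tz": 0,"wx": 0.008,"wy": 0,"wz": 0,"jaw": 0.8},{"tx": 3.5,"ty": -1.2,"tz": 0,"wx": 0.008,"wy": 0,"wz": 0,"jaw": 0.8},{"tx": 2,"ty": -0.7,"tz": 0,"wx": 0.004,"wy": 0,"wz": 0,"jaw": 0.8},{"tx": 0.8,"ty": -0.3,"tz": 0,"wx": 0,"wy": 0,"wz": 0,"jaw": 0.8}]'

```text
t: 14.95
tool_pos: [0.5629, 0.0734, 0.2459]
tool_rot: [2.446, 1.958, 0.009]
contact_force: [0.2, -0.4, -0.9]
opening: 0.0393
```

```bash
python3 -c "
from h import *
plan(w([0,65,150]),toolR(0),n=1)
i=ctrl.camera_info('wrist');np.savez('w15.npz',**i)
im=ctrl.get_image('wrist'); cv2.imwrite('pics/w15.png',im[:,:,::-1]);st2()
plan(w([0,65,150]),toolR(0),n=1)
for p in [(0,20,80),(0,95,61),(24,92,25),(-24,92,25)]: print(p,proj(i,w(p)).round(1))"
```

```text
t 14.95 pos [0.5629 0.0734 0.2459] total tool shift cm [ 1.79 -0.58  8.78] turn [ 0.01   0.001 -0.001] rows 1
{"tx":1.79,"ty":-0.58,"tz":8.78,"wx":0.010,"wy":0.001,"wz":-0.001}
t 15.00 y 47.6 r 200.0 poslean 0.024 toollean -0.010 F tool [1.6 0.1 0.5] toolz [ 0.01 -0.   -1.  ] tooly.y -0.001 M tool [ 0.03 -0.04  0.  ] open 0.0395
t 15.00 pos [0.5628 0.0739 0.2459] total tool shift cm [ 1.74 -0.56  8.79] turn [ 0.01   0.    -0.001] rows 1
{"tx":1.74,"ty":-0.56,"tz":8.79,"wx":0.010,"wy":0.000,"wz":-0.001}
(0, 20, 80) [311.4 256.4]
(0, 95, 61) [310.9 156.9]
(24, 92, 25) [339.1 156.1]
(-24, 92, 25) [283.5 156.2]
```

View pics/w15.png

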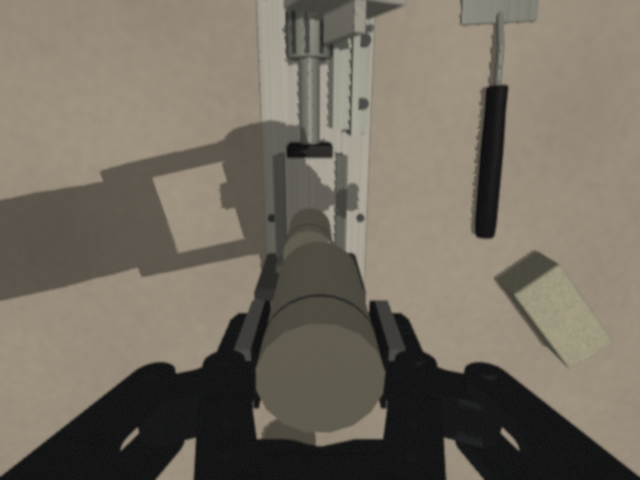

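Emit:
send_rows --series '[{"tx": 1.0,"ty": -0.35,"tz": 0.5,"wx": 0.008,"wy": 0,"wz": 0,"jaw": 0.8},{"tx": 0.7,"ty": -0.2,"tz": 2,"wx": 0,"wy": 0,"wz": 0,"jaw": 0.8},{"tx": 0.1,"ty": 0,"tz": 2.5,"wx": 0,"wy": 0,"wz": 0,"jaw": 0.8},{"tx": 0,"ty": 0,"tz": 1.5,"wx": 0,"wy": 0,"wz": 0,"jaw": 0.8},{"tx": 0,"ty": 0,"tz": 0.5,"wx": 0,"wy": 0,"wz": 0,"jaw": 0.8}]'

```text
t: 15.62
tool_pos: [0.5611, 0.0918, 0.1705]
tool_rot: [2.455, 1.959, -0.002]
contact_force: [0.2, -0.5, -0.3]
opening: 0.039
```

```bash
python3 -c "
from h import *
st();plan(w([-.5,66,85]),toolR(0),n=1)"
```

```text
t 15.62 trk mm [ -0.8  64.7 162.5] toolz(trk) [ 0.    -0.001 -1.   ] tooly [ 1.    -0.004  0.   ] F(trk) [ 0.3 -0.5 -0.3] open 0.039
t 15.62 pos [0.5611 0.0918 0.1705] total tool shift cm [0.14 0.03 7.75] turn [ 0.     0.001 -0.004] rows 1
{"tx":0.14,"ty":0.03,"tz":7.75,"wx":0.000,"wy":0.001,"wz":-0.004}
```

Emit:
send_rows --series '[{"tx": 0.15,"ty": 0.03,"tz": 1,"wx": 0,"wy": 0,"wz": -0.004,"jaw": 0.8},{"tx": 0,"ty": 0,"tz": 2,"wx": 0,"wy": 0,"wz": 0,"jaw": 0.8},{"tx": 0,"ty": 0,"tz": 2,"wx": 0,"wy": 0,"wz": 0,"jaw": 0.8},{"tx": 0,"ty": 0,"tz": 1.5,"wx": 0,"wy": 0,"wz": 0,"jaw": 0.8},{"tx": 0,"ty": 0,"tz": 0.5,"wx": 0,"wy": 0,"wz": 0,"jaw": 0.8}]'

```text
t: 16.25
tool_pos: [0.5624, 0.0928, 0.0965]
tool_rot: [2.451, 1.963, 0.0]
contact_force: [-0.8, 0.6, 0.5]
opening: 0.0395
```

```bash
python3 -c "
from h import *
st();plan(w([-.5,66,53]),toolR(0),n=1)
im=ctrl.get_image('wrist'); cv2.imwrite('pics/w16.png',im[:,:,::-1])
im=ctrl.get_image('side'); cv2.imwrite('pics/s16.png',cv2.resize(im[180:360,210:390,::-1],None,fx=3.3,fy=3.3,interpolation=cv2.INTER_CUBIC));st()
"
```

```text
t 16.25 trk mm [ 0.2 65.9 88.5] toolz(trk) [ 0.001 -0.001 -1.   ] tooly [ 1.    -0.001  0.001] F(trk) [-0.9  0.4  0.5] open 0.0395
t 16.25 pos [0.5624 0.0928 0.0965] total tool shift cm [ 0.01 -0.07  3.55] turn [ 0.001  0.001 -0.001] rows 1
{"tx":0.01,"ty":-0.07,"tz":3.55,"wx":0.001,"wy":0.001,"wz":-0.001}
t 16.35 trk mm [ 0.5 66.  89.3] toolz(trk) [ 0.002 -0.001 -1.   ] tooly [ 1.    -0.001  0.002] F(trk) [ 0.1 -0.9 -0.4] open 0.0393
```

View pics/w16.png

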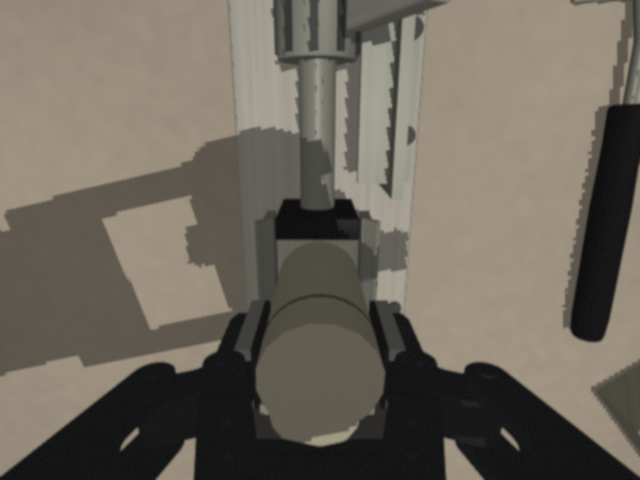

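View pics/s16.png

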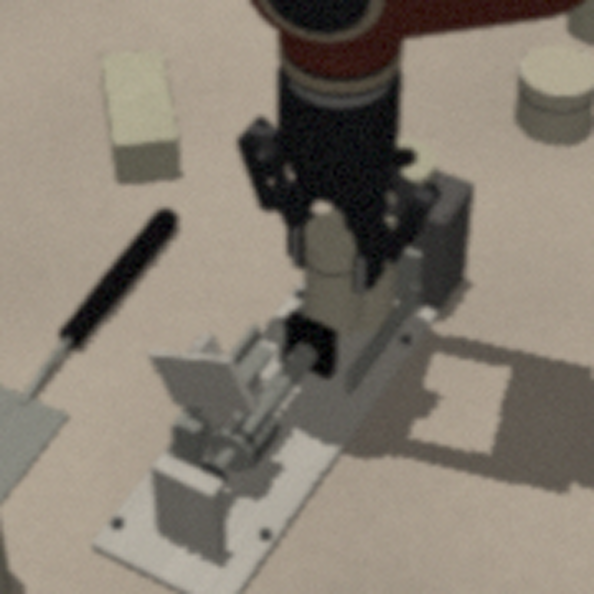

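Emit:
send_rows --series '[{"tx": 0,"ty": -0.08,"tz": 0.8,"wx": 0,"wy": 0,"wz": 0,"jaw": 0.8},{"tx": 0,"ty": 0,"tz": 0.8,"wx": 0,"wy": 0,"wz": 0,"jaw": 0.8},{"tx": 0,"ty": 0,"tz": 0.8,"wx": 0,"wy": 0,"wz": 0,"jaw": 0.8},{"tx": 0,"ty": 0,"tz": 0.5,"wx": 0,"wy": 0,"wz": 0,"jaw": 0.8},{"tx": 0,"ty": 0,"tz": 0.2,"wx": 0,"wy": 0,"wz": 0,"jaw": 0.8}]'

```text
t: 16.98
tool_pos: [0.5634, 0.093, 0.0662]
tool_rot: [2.448, 1.961, 0.006]
contact_force: [0.3, -0.5, -1.4]
opening: 0.0394
```

```bash
python3 -c "
from h import *
st()"
```

```text
t 16.98 trk mm [ 1.2 66.4 58.2] toolz(trk) [ 0.006  0.    -1.   ] tooly [ 1.    -0.001  0.006] F(trk) [ 0.4 -0.4 -1.4] open 0.0394
```

Emit:
send_rows --series '[{"tx": 0,"ty": -0.12,"tz": 0.2,"wx": 0.006,"wy": 0,"wz": 0,"jaw": 0.8},{"tx": 0,"ty": -0.03,"tz": 0.2,"wx": 0,"wy": 0,"wz": 0,"jaw": 0.8}]'

```text
t: 17.23
tool_pos: [0.5621, 0.0934, 0.0621]
tool_rot: [-2.452, -1.964, 0.0]
contact_force: [-0.4, -1.2, -1.0]
opening: 0.0391
```

Emit:
send_rows --series '[{"tx": 0,"ty": 0,"tz": 0.2,"wx": 0,"wy": 0,"wz": 0,"jaw": 0.8}]'

```text
t: 17.35
tool_pos: [0.5623, 0.0934, 0.0602]
tool_rot: [-2.452, -1.964, -0.0]
contact_force: [0.2, -0.3, 0.1]
opening: 0.0394
```

```bash
python3 -c "
from h import *
st()"
```

```text
t 17.35 trk mm [-0.1 66.5 52.2] toolz(trk) [ 0.  0. -1.] tooly [ 1.    -0.001  0.   ] F(trk) [ 0.2 -0.3  0.1] open 0.0394
```

Emit:
send_rows --series '[{"tx": 0,"ty": 0,"tz": 0.15,"wx": 0,"wy": 0,"wz": 0,"jaw": 0.8}]'

```text
t: 17.48
tool_pos: [0.5623, 0.0934, 0.0594]
tool_rot: [-2.451, -1.964, 0.0]
contact_force: [-4.6, -0.6, 9.2]
opening: 0.0397
```

Emit:
send_rows --series '[{"tx": 0,"ty": 0,"tz": 0.15,"wx": 0,"wy": 0,"wz": 0,"jaw": 0.8}]'

```text
t: 17.6
tool_pos: [0.5624, 0.0935, 0.0595]
tool_rot: [-2.451, -1.964, 0.001]
contact_force: [-7.0, -0.2, 11.5]
opening: 0.0389
```

```bash
python3 -c "
from h import *
st()"
```

```text
t 17.60 trk mm [ 0.1 66.6 51.5] toolz(trk) [-0.001 -0.    -1.   ] tooly [ 1.    -0.    -0.001] F(trk) [-6.7 -1.7 11.5] open 0.0389
```

Emit:
send_rows --series '[{"tx": 0,"ty": 0,"tz": 0,"wx": 0,"wy": 0,"wz": 0,"jaw": 0.5},{"tx": 0,"ty": 0,"tz": 0,"wx": 0,"wy": 0,"wz": 0,"jaw": 0.42},{"tx": 0,"ty": 0,"tz": 0,"wx": 0,"wy": 0,"wz": 0,"jaw": 0.35},{"tx": 0,"ty": 0,"tz": 0,"wx": 0,"wy": 0,"wz": 0,"jaw": 0.35}]'

```text
t: 18.1
tool_pos: [0.563, 0.0935, 0.0599]
tool_rot: [-2.452, -1.964, -0.001]
contact_force: [-0.9, -0.6, 0.4]
opening: 0.0557
```

```bash
python3 -c "
from h import *
st()
im=ctrl.get_image('wrist'); cv2.imwrite('pics/w17.png',im[:,:,::-1])
im=ctrl.get_image('side'); cv2.imwrite('pics/s17.png',cv2.resize(im[180:360,210:390,::-1],None,fx=3.3,fy=3.3,interpolation=cv2.INTER_CUBIC));st()
"
```

```text
t 18.10 trk mm [ 0.6 66.8 51.9] toolz(trk) [ 0.  0. -1.] tooly [ 1. -0.  0.] F(trk) [-0.7 -0.8  0.4] open 0.0557
t 18.20 trk mm [ 0.6 66.8 51.8] toolz(trk) [ 0.  0. -1.] tooly [ 1. -0.  0.] F(trk) [0.5 0.8 0.1] open 0.0556
```

View pics/w17.png

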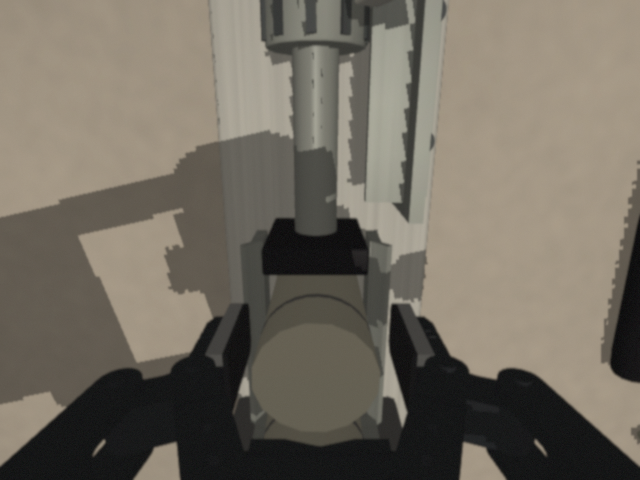

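View pics/s17.png

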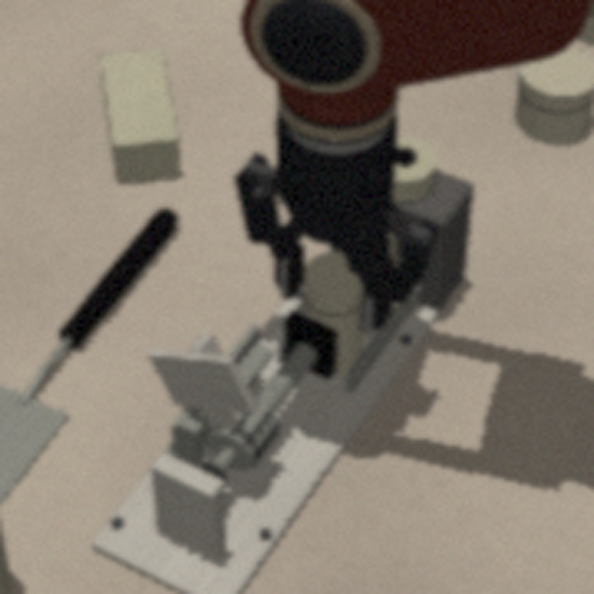

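Emit:
send_rows --series '[{"tx": 0,"ty": 0,"tz": -0.5,"wx": 0,"wy": 0,"wz": 0,"jaw": 0.35},{"tx": 0,"ty": 0,"tz": -1.5,"wx": 0,"wy": 0,"wz": 0,"jaw": 0.35},{"tx": 0,"ty": 0,"tz": -3,"wx": 0,"wy": 0,"wz": 0,"jaw": 0.35},{"tx": 0,"ty": 0,"tz": -4,"wx": 0,"wy": 0,"wz": 0,"jaw": 0.35},{"tx": 0,"ty": 0,"tz": -4,"wx": 0,"wy": 0,"wz": 0,"jaw": 0.76}]'

```text
t: 18.82
tool_pos: [0.5609, 0.0934, 0.1927]
tool_rot: [-2.449, -1.962, 0.007]
contact_force: [-0.4, -0.2, 0.1]
opening: 0.0382
```

```bash
python3 -c "
from h import *
i=ctrl.camera_info('wrist');np.savez('w18.npz',**i)
im=ctrl.get_image('wrist'); cv2.imwrite('pics/w18.png',im[:,:,::-1])
T=ctrl.get_image('top'); cv2.imwrite('pics/t18.png',cv2.resize(T[205:295,210:365,::-1],None,fx=5,fy=5,interpolation=cv2.INTER_CUBIC))
st();plan(pol(125,176,.436),toolR(.436),n=5)
for p in [(0,60,80),(0,66,80),(0,20,80)]: print(proj(i,w(p)).round(1))"
```

```text
t 18.93 trk mm [  2.   67.1 190.2] toolz(trk) [ 0.005  0.002 -1.   ] tooly [ 1.    -0.     0.005] F(trk) [0.9 0.2 0.1] open 0.0232
t 18.93 pos [0.5644 0.0936 0.1982] total tool shift cm [10.88  5.06  3.94] turn [ 0.441 -0.002  0.   ] rows 5
{"tx":2.18,"ty":1.01,"tz":0.79,"wx":0.088,"wy":-0.000,"wz":0.000}
{"tx":2.18,"ty":1.08,"tz":0.69,"wx":0.088,"wy":-0.000,"wz":0.000}
{"tx":2.18,"ty":1.13,"tz":0.60,"wx":0.088,"wy":-0.000,"wz":0.000}
{"tx":2.18,"ty":1.18,"tz":0.49,"wx":0.088,"wy":-0.000,"wz":0.000}
{"tx":2.18,"ty":1.22,"tz":0.39,"wx":0.088,"wy":-0.000,"wz":0.000}
[322.7 254.1]
[322.8 245.2]
[322.6 310. ]
```

View pics/w18.png

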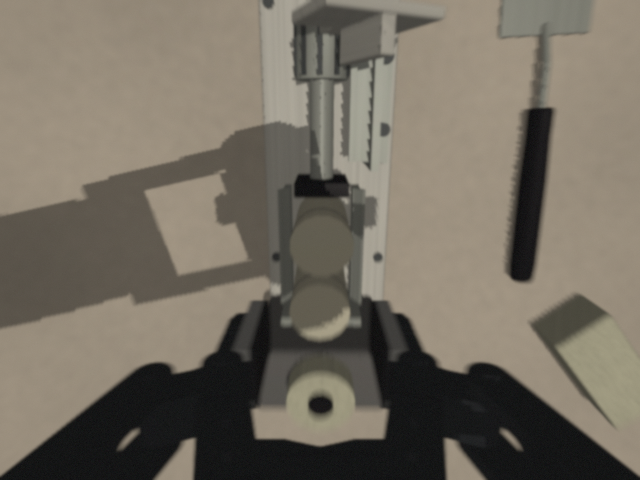

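View pics/t18.png

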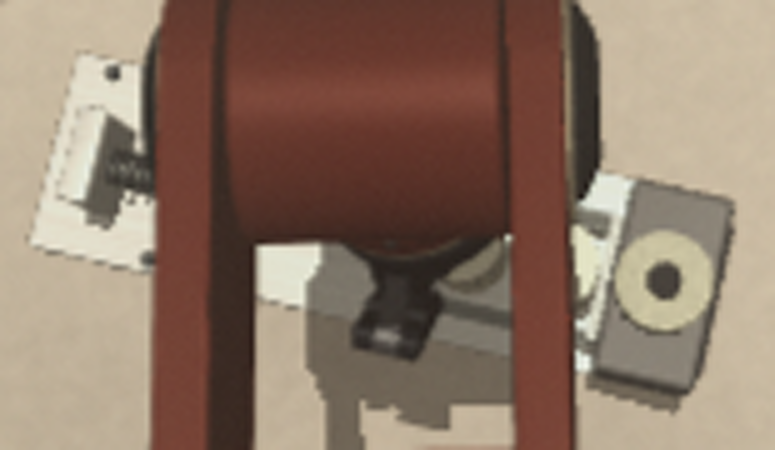

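Emit:
send_rows --series '[{"tx": 2.1,"ty": 1.0,"tz": 0.5,"wx": 0.088,"wy": 0,"wz": 0,"jaw": 0.76},{"tx": 2.2,"ty": 1.0,"tz": 0.5,"wx": 0.088,"wy": 0,"wz": 0,"jaw": 0.76},{"tx": 2.2,"ty": 1.1,"tz": 0.4,"wx": 0.088,"wy": 0,"wz": 0,"jaw": 0.76},{"tx": 1.8,"ty": 1.0,"tz": 0.3,"wx": 0.088,"wy": 0,"wz": 0,"jaw": 0.76},{"tx": 1,"ty": 0.5,"tz": 0.2,"wx": 0.04,"wy": 0,"wz": 0,"jaw": 0.76}]'

```text
t: 19.55
tool_pos: [0.6281, 0.1771, 0.1772]
tool_rot: [-2.195, -1.759, 0.346]
contact_force: [0.4, -0.1, -0.6]
opening: 0.0206
```

```bash
python3 -c "
from h import *
st2();plan(pol(95,176,.436),toolR(.436),n=1)"
```

```text
t 19.55 y 162.6 r 139.0 poslean 0.337 toollean 0.392 F tool [-0.   0.6  0.4] toolz [-0.382  0.003 -0.924] tooly.y 0.000 M tool [-0.21  0.01  0.  ] open 0.0206
t 19.55 pos [0.6281 0.1771 0.1772] total tool shift cm [1.32 1.18 4.4 ] turn [ 0.044 -0.003  0.001] rows 1
{"tx":1.32,"ty":1.18,"tz":4.40,"wx":0.044,"wy":-0.003,"wz":0.001}
```

Emit:
send_rows --series '[{"tx": 0.7,"ty": 0.6,"tz": 0.8,"wx": 0.03,"wy": 0,"wz": 0,"jaw": 0.76},{"tx": 0.4,"ty": 0.4,"tz": 1.2,"wx": 0.01,"wy": 0,"wz": 0,"jaw": 0.76},{"tx": 0.1,"ty": 0.1,"tz": 1.0,"wx": 0,"wy": 0,"wz": 0,"jaw": 0.76},{"tx": 0,"ty": 0,"tz": 0.3,"wx": 0,"wy": 0,"wz": 0,"jaw": 0.76}]'

```text
t: 20.05
tool_pos: [0.6274, 0.1904, 0.1407]
tool_rot: [-2.166, -1.737, 0.38]
contact_force: [0.3, -0.4, -0.7]
opening: 0.0204
```

```bash
python3 -c "
from h import *
i=ctrl.camera_info('wrist')
im=ctrl.get_image('wrist'); cv2.imwrite('pics/w19.png',cv2.resize(im[180:360,220:420,::-1],None,fx=4,fy=3.3,interpolation=cv2.INTER_CUBIC))
a=.436
for s in(-4,4,33): print(s,((proj(i,w([75*np.sin(a)+s*np.cos(a),174 if abs(s)<9 else 192,38+75*np.cos(a)-s*np.sin(a)]))-[220,180])*[4,3.3]).round())
st2();plan(pol(50,176,.436),toolR(.436),n=1)"
```

```text
-4 [377. 400.]
4 [447. 400.]
33 [713. 278.]
t 20.10 y 175.4 r 103.7 poslean 0.420 toollean 0.434 F tool [0.4 0.5 0.5] toolz [-0.421  0.002 -0.907] tooly.y 0.001 M tool [-0.18  0.05  0.04] open 0.0204
t 20.10 pos [0.6273 0.1904 0.1407] total tool shift cm [0.05 0.16 5.37] turn [ 0.002 -0.002  0.001] rows 1
{"tx":0.05,"ty":0.16,"tz":5.37,"wx":0.002,"wy":-0.002,"wz":0.001}
```

View pics/w19.png

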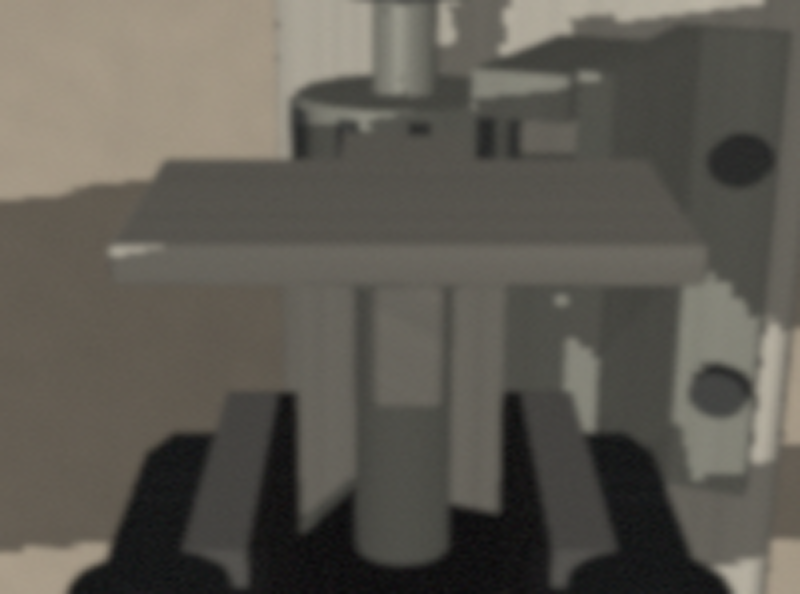

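Emit:
send_rows --series '[{"tx": -0.05,"ty": 0.1,"tz": 1.0,"wx": 0,"wy": 0,"wz": 0,"jaw": 0.76},{"tx": 0,"ty": 0,"tz": 1.5,"wx": 0,"wy": 0,"wz": 0,"jaw": 0.76},{"tx": 0,"ty": 0,"tz": 1.5,"wx": 0,"wy": 0,"wz": 0,"jaw": 0.76},{"tx": 0,"ty": 0,"tz": 0.7,"wx": 0,"wy": 0,"wz": 0,"jaw": 0.76},{"tx": 0,"ty": 0,"tz": 0.2,"wx": 0,"wy": 0,"wz": 0,"jaw": 0.76}]'

```text
t: 20.72
tool_pos: [0.6061, 0.1943, 0.0934]
tool_rot: [-2.167, -1.737, 0.379]
contact_force: [0.4, 0.5, 0.2]
opening: 0.0208
```

```bash
python3 -c "
from h import *
st2();plan(pol(50,176,.436),toolR(.436),n=1)"
```

```text
t 20.73 y 174.5 r 51.8 poslean 0.412 toollean 0.433 F tool [ 0.6  0.2 -0.3] toolz [-0.42   0.003 -0.908] tooly.y 0.001 M tool [-0.18 -0.02  0.02] open 0.0208
t 20.73 pos [0.6061 0.1943 0.0934] total tool shift cm [0.15 0.12 0.18] turn [ 0.003 -0.003  0.001] rows 1
{"tx":0.15,"ty":0.12,"tz":0.18,"wx":0.003,"wy":-0.003,"wz":0.001}
```

Emit:
send_rows --series '[{"tx": 0.4,"ty": 0.05,"tz": 0.2,"wx": 0,"wy": 0,"wz": 0,"jaw": 0.76},{"tx": 0.4,"ty": 0,"tz": 0,"wx": 0,"wy": 0,"wz": 0,"jaw": 0.76},{"tx": 0.4,"ty": 0,"tz": 0,"wx": 0,"wy": 0,"wz": 0,"jaw": 0.76}]'

```text
t: 21.1
tool_pos: [0.6076, 0.2024, 0.0911]
tool_rot: [-2.17, -1.738, 0.394]
contact_force: [-4.0, -8.9, 1.5]
opening: 0.0203
```

```bash
python3 -c "
from h import *
st2()"
```

```text
t 21.10 y 182.8 r 49.5 poslean 0.425 toollean 0.435 F tool [-9.5 -2.4 -0.4] toolz [-0.422 -0.008 -0.907] tooly.y -0.003 M tool [-0.01 -1.42  0.04] open 0.0203
```

Emit:
send_rows --series '[{"tx": 0.5,"ty": 0,"tz": 0,"wx": 0,"wy": 0.006,"wz": 0,"jaw": 0.76},{"tx": 0.5,"ty": 0,"tz": 0,"wx": 0,"wy": 0.006,"wz": 0,"jaw": 0.76}]'

```text
t: 21.35
tool_pos: [0.6088, 0.2076, 0.091]
tool_rot: [-2.172, -1.732, 0.396]
contact_force: [-3.3, -8.9, 1.8]
opening: 0.0204
```

```bash
python3 -c "
from h import *
st2()"
```

```text
t 21.35 y 188.1 r 49.5 poslean 0.427 toollean 0.438 F tool [-9.5 -1.8 -1. ] toolz [-0.424 -0.007 -0.905] tooly.y -0.006 M tool [-0.   -1.45 -0.09] open 0.0204
```

Emit:
send_rows --series '[{"tx": 0.5,"ty": 0,"tz": 0,"wx": 0,"wy": 0.006,"wz": 0.002,"jaw": 0.76},{"tx": 0.4,"ty": 0,"tz": 0,"wx": 0,"wy": 0.006,"wz": 0.002,"jaw": 0.76}]'

```text
t: 21.6
tool_pos: [0.6097, 0.2116, 0.091]
tool_rot: [-2.176, -1.722, 0.4]
contact_force: [-4.2, -9.5, 2.2]
opening: 0.0206
```

```bash
python3 -c "
from h import *
st2()"
```

```text
t 21.60 y 192.2 r 49.5 poslean 0.426 toollean 0.442 F tool [-10.2  -2.7  -1. ] toolz [-0.427 -0.006 -0.904] tooly.y -0.014 M tool [ 0.04 -1.53 -0.15] open 0.0206
```

Emit:
send_rows --series '[{"tx": 0.2,"ty": -0.5,"tz": 0,"wx": 0,"wy": 0.006,"wz": 0.006,"jaw": 0.76},{"tx": 0.2,"ty": -0.5,"tz": 0,"wx": -0.1,"wy": 0.006,"wz": 0.003,"jaw": 0.76}]'

```text
t: 21.85
tool_pos: [0.6024, 0.212, 0.0934]
tool_rot: [-2.26, -1.764, 0.321]
contact_force: [-2.7, -9.0, -3.3]
opening: 0.0208
```

```bash
python3 -c "
from h import *
st2()"
```

```text
t 21.85 y 191.0 r 49.2 poslean 0.273 toollean 0.340 F tool [-9.3  0.7  3.4] toolz [-0.333 -0.008 -0.943] tooly.y -0.027 M tool [-0.34 -1.38 -0.09] open 0.0208
```

Emit:
send_rows --series '[{"tx": 0.25,"ty": -0.5,"tz": 0,"wx": -0.1,"wy": 0.006,"wz": -0.01,"jaw": 0.76},{"tx": 0.25,"ty": -0.5,"tz": 0,"wx": -0.1,"wy": 0.006,"wz": -0.01,"jaw": 0.76}]'

```text
t: 22.1
tool_pos: [0.594, 0.2141, 0.0954]
tool_rot: [-2.378, -1.894, 0.14]
contact_force: [-1.6, -9.2, -2.2]
opening: 0.0204
```

```bash
python3 -c "
from h import *
st2()"
```

```text
t 22.10 y 191.2 r 49.7 poslean 0.094 toollean 0.134 F tool [-9.3  0.8  2.2] toolz [-0.134 -0.01  -0.991] tooly.y -0.007 M tool [-0.14 -1.29 -0.16] open 0.0204
```

Emit:
send_rows --series '[{"tx": 0.25,"ty": -0.5,"tz": 0,"wx": -0.1,"wy": 0.007,"wz": -0.003,"jaw": 0.76},{"tx": 0.25,"ty": -0.5,"tz": 0,"wx": -0.1,"wy": 0.007,"wz": -0.003,"jaw": 0.76}]'

```text
t: 22.35
tool_pos: [0.5841, 0.2164, 0.0955]
tool_rot: [2.404, 1.927, 0.058]
contact_force: [-1.6, -10.2, -2.2]
opening: 0.0207
```

```bash
python3 -c "
from h import *
st2()"
```

```text
t 22.35 y 191.3 r 49.8 poslean -0.110 toollean -0.070 F tool [-10.3   0.5   2.3] toolz [ 0.07  -0.008 -0.998] tooly.y 0.000 M tool [ 0.03 -1.43  0.09] open 0.0207
```

Emit:
send_rows --series '[{"tx": 0.25,"ty": -0.5,"tz": 0,"wx": -0.1,"wy": 0.007,"wz": 0,"jaw": 0.76},{"tx": 0.25,"ty": -0.5,"tz": 0,"wx": -0.1,"wy": 0.007,"wz": 0,"jaw": 0.76}]'

```text
t: 22.6
tool_pos: [0.5742, 0.2188, 0.0935]
tool_rot: [2.273, 1.824, 0.246]
contact_force: [0.6, -9.3, -3.0]
opening: 0.0207
```

```bash
python3 -c "
from h import *
st2()
im=ctrl.get_image('wrist'); cv2.imwrite('pics/w20.png',im[:,:,::-1])
st2()"
```

```text
t 22.60 y 191.5 r 50.1 poslean -0.319 toollean -0.274 F tool [-8.9  1.7  3.7] toolz [ 0.271 -0.004 -0.963] tooly.y 0.002 M tool [ 0.02 -1.61  0.1 ] open 0.0207
t 22.65 y 191.4 r 49.5 poslean -0.381 toollean -0.273 F tool [-7.7 -0.3 -3. ] toolz [ 0.27  -0.005 -0.963] tooly.y 0.003 M tool [-0.22 -1.37  0.09] open 0.0202
```

View pics/w20.png

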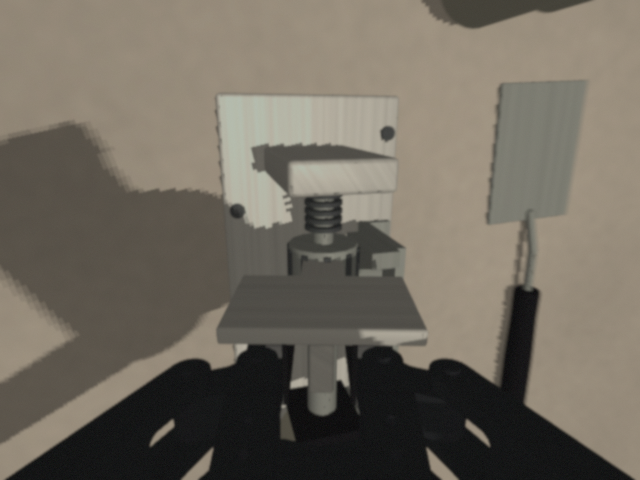

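Emit:
send_rows --series '[{"tx": 0.25,"ty": -0.4,"tz": -0.05,"wx": -0.1,"wy": 0.006,"wz": 0,"jaw": 0.76},{"tx": 0.25,"ty": -0.3,"tz": -0.05,"wx": -0.06,"wy": 0.006,"wz": 0,"jaw": 0.76}]'

```text
t: 22.9
tool_pos: [0.5649, 0.2212, 0.0902]
tool_rot: [2.162, 1.739, 0.38]
contact_force: [0.4, -10.0, -1.9]
opening: 0.0205
```

```bash
python3 -c "
from h import *
st2()"
```

```text
t 22.90 y 191.9 r 50.9 poslean -0.521 toollean -0.436 F tool [-9.7  1.5  2.8] toolz [ 0.422 -0.003 -0.907] tooly.y 0.004 M tool [-0.07 -1.63  0.15] open 0.0205
```

Emit:
send_rows --series '[{"tx": 0.2,"ty": -0.25,"tz": -0.03,"wx": 0,"wy": 0.005,"wz": 0.003,"jaw": 0.76}]'

```text
t: 23.02
tool_pos: [0.5624, 0.2218, 0.0893]
tool_rot: [2.163, 1.738, 0.381]
contact_force: [2.9, -9.3, -0.0]
opening: 0.0205
```

```bash
python3 -c "
from h import *
st2()"
```

```text
t 23.02 y 191.9 r 51.5 poslean -0.573 toollean -0.436 F tool [-8.4  4.3  2.1] toolz [ 0.423 -0.002 -0.906] tooly.y 0.003 M tool [-0.42 -1.45  0.12] open 0.0205
```

Emit:
send_rows --series '[{"tx": -0.3,"ty": -0.05,"tz": 0,"wx": 0,"wy": 0.003,"wz": 0.003,"jaw": 0.76},{"tx": -0.3,"ty": -0.02,"tz": 0,"wx": 0,"wy": 0.003,"wz": 0.003,"jaw": 0.76}]'

```text
t: 23.28
tool_pos: [0.5603, 0.2125, 0.0893]
tool_rot: [2.167, 1.732, 0.38]
contact_force: [-0.6, -8.5, 0.1]
opening: 0.0201
```

```bash
python3 -c "
from h import *
st2()"
```

```text
t 23.27 y 182.4 r 51.6 poslean -0.573 toollean -0.436 F tool [-8.4  1.2  0.5] toolz [ 0.422 -0.005 -0.907] tooly.y -0.002 M tool [-0.02 -1.26 -0.02] open 0.0201
```

Emit:
send_rows --series '[{"tx": -0.2,"ty": 0,"tz": 0,"wx": 0,"wy": 0.003,"wz": 0,"jaw": 0.76},{"tx": -0.2,"ty": 0,"tz": 0,"wx": 0,"wy": 0.003,"wz": 0,"jaw": 0.76}]'

```text
t: 23.52
tool_pos: [0.5587, 0.2051, 0.0894]
tool_rot: [2.168, 1.732, 0.375]
contact_force: [-3.2, -7.1, 0.9]
opening: 0.0205
```

```bash
python3 -c "
from h import *
st2()"
```

```text
t 23.52 y 174.8 r 51.5 poslean -0.571 toollean -0.433 F tool [-7.6 -1.  -1.5] toolz [ 0.42  -0.007 -0.908] tooly.y -0.001 M tool [ 0.2  -1.11  0.07] open 0.0205
```

Emit:
send_rows --series '[{"tx": -0.1,"ty": 0,"tz": 0,"wx": 0,"wy": 0.003,"wz": 0,"jaw": 0.76},{"tx": -0.1,"ty": 0,"tz": 0,"wx": 0,"wy": 0.003,"wz": 0,"jaw": 0.76}]'

```text
t: 23.78
tool_pos: [0.5576, 0.2001, 0.0894]
tool_rot: [2.169, 1.733, 0.371]
contact_force: [-1.7, -7.6, 0.3]
opening: 0.0203
```

```bash
python3 -c "
from h import *
st2()"
```

```text
t 23.77 y 169.6 r 51.6 poslean -0.569 toollean -0.431 F tool [-7.7  0.1 -0.2] toolz [ 0.418 -0.008 -0.909] tooly.y -0.001 M tool [ 0.07 -0.98  0.1 ] open 0.0203
```

Emit:
send_rows --series '[{"tx": -0.05,"ty": 0,"tz": 0,"wx": 0,"wy": 0,"wz": 0,"jaw": 0.76},{"tx": -0.05,"ty": 0,"tz": 0,"wx": 0,"wy": 0,"wz": 0,"jaw": 0.76}]'

```text
t: 24.02
tool_pos: [0.5571, 0.1971, 0.0897]
tool_rot: [2.17, 1.731, 0.365]
contact_force: [-0.8, 0.1, -0.3]
opening: 0.0205
```

```bash
python3 -c "
from h import *
st2()
im=ctrl.get_image('side'); cv2.imwrite('pics/s21.png',cv2.resize(im[180:360,210:390,::-1],None,fx=3.3,fy=3.3,interpolation=cv2.INTER_CUBIC));st2()"
```

```text
t 24.02 y 166.6 r 51.8 poslean -0.565 toollean -0.429 F tool [-0.1 -0.9 -0.1] toolz [ 0.416 -0.013 -0.909] tooly.y -0.002 M tool [ 0.32 -0.15 -0.03] open 0.0205
t 24.07 y 166.8 r 51.8 poslean -0.563 toollean -0.430 F tool [-2.4  0.4  1. ] toolz [ 0.416 -0.013 -0.909] tooly.y -0.002 M tool [ 0.19 -0.42  0.07] open 0.0206
```

View pics/s21.png

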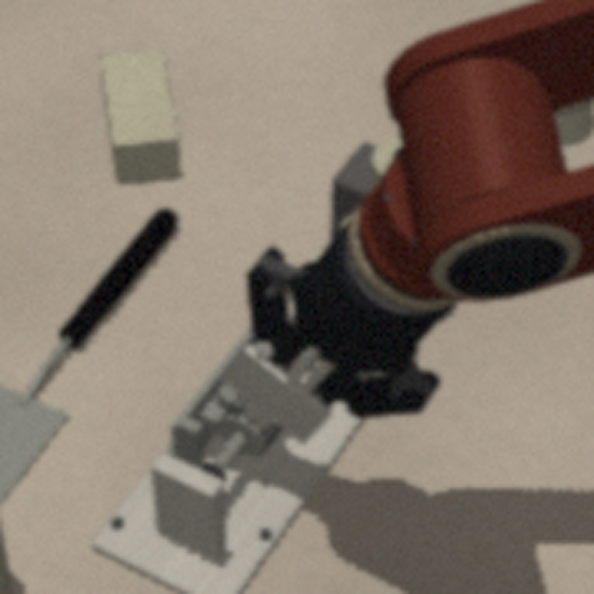

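Emit:
send_rows --series '[{"tx": -0.15,"ty": 0.1,"tz": 0,"wx": 0,"wy": 0,"wz": 0,"jaw": 0.76},{"tx": -0.2,"ty": 0.3,"tz": 0,"wx": 0,"wy": 0,"wz": 0,"jaw": 0.76},{"tx": -0.1,"ty": 0.1,"tz": 0,"wx": 0,"wy": 0.005,"wz": 0,"jaw": 0.76}]'

```text
t: 24.45
tool_pos: [0.5619, 0.193, 0.0935]
tool_rot: [2.17, 1.734, 0.377]
contact_force: [1.4, -0.0, 0.1]
opening: 0.0206
```

```bash
python3 -c "
from h import *
st2()
im=ctrl.get_image('wrist'); cv2.imwrite('pics/w22.png',cv2.resize(im[200:420,220:420,::-1],None,fx=4,fy=2.7,interpolation=cv2.INTER_CUBIC))
st2()"
```

```text
t 24.45 y 163.6 r 52.4 poslean -0.436 toollean -0.432 F tool [0.3 1.3 0.5] toolz [ 0.419 -0.004 -0.908] tooly.y -0.002 M tool [0.17 0.04 0.03] open 0.0206
t 24.50 y 163.4 r 52.4 poslean -0.435 toollean -0.432 F tool [ 0.2 -0.8 -0. ] toolz [ 0.419 -0.005 -0.908] tooly.y -0.002 M tool [ 0.2  -0.05 -0.  ] open 0.0204
```

View pics/w22.png

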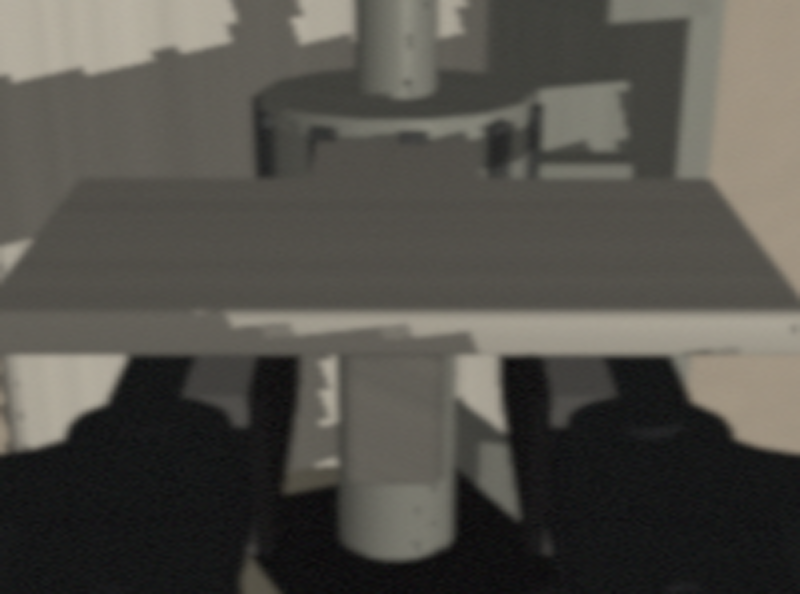

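Emit:
send_rows --series '[{"tx": 0,"ty": 0,"tz": -0.6,"wx": 0,"wy": 0,"wz": 0,"jaw": 0.76},{"tx": 0,"ty": 0,"tz": -1.5,"wx": 0,"wy": 0,"wz": 0,"jaw": 0.76},{"tx": 0,"ty": 0,"tz": -2.5,"wx": 0,"wy": 0,"wz": 0,"jaw": 0.76},{"tx": 0,"ty": 0,"tz": -3.5,"wx": 0,"wy": 0,"wz": 0,"jaw": 0.76},{"tx": 0,"ty": 0,"tz": -4.5,"wx": 0,"wy": 0,"wz": 0,"jaw": 0.76}]'

```text
t: 25.12
tool_pos: [0.5068, 0.2046, 0.2098]
tool_rot: [2.173, 1.736, 0.37]
contact_force: [0.3, 0.2, 0.1]
opening: 0.0203
```

```bash
python3 -c "
from h import *
st2();plan(w([0,150,260]),toolR(0),n=3)"
```

```text
t 25.12 y 163.0 r 181.6 poslean -0.446 toollean -0.426 F tool [0.3 0.3 0.1] toolz [ 0.414 -0.007 -0.91 ] tooly.y -0.002 M tool [ 0.18  0.05 -0.03] open 0.0203
t 25.12 pos [0.5068 0.2046 0.2098] total tool shift cm [-1.3   9.55 -2.05] turn [ 0.426  0.006 -0.003] rows 3
{"tx":-0.43,"ty":3.18,"tz":-0.68,"wx":0.142,"wy":0.002,"wz":-0.001}
{"tx":-0.43,"ty":3.05,"tz":-1.13,"wx":0.142,"wy":0.002,"wz":-0.001}
{"tx":-0.43,"ty":2.86,"tz":-1.55,"wx":0.142,"wy":0.002,"wz":-0.001}
```

Emit:
send_rows --series '[{"tx": -0.3,"ty": 2,"tz": -1.5,"wx": 0.11,"wy": 0,"wz": 0,"jaw": 0.76},{"tx": -0.3,"ty": 2.2,"tz": -1.5,"wx": 0.11,"wy": 0,"wz": 0,"jaw": 0.76},{"tx": -0.3,"ty": 2,"tz": -1.5,"wx": 0.11,"wy": 0,"wz": 0,"jaw": 0.76},{"tx": -0.3,"ty": 1.5,"tz": -1,"wx": 0.08,"wy": 0,"wz": 0,"jaw": 0.76},{"tx": 0,"ty": 0,"tz": 0,"wx": 0,"wy": 0,"wz": 0,"jaw": 0.76}]'

```text
t: 25.75
tool_pos: [0.5608, 0.1827, 0.2973]
tool_rot: [2.44, 1.961, 0.022]
contact_force: [-0.3, 0.1, -0.7]
opening: 0.0205
```

```bash
python3 -c "
from h import *
st2()
im=ctrl.get_image('side'); cv2.imwrite('pics/s23.png',cv2.resize(im[180:360,210:390,::-1],None,fx=3.3,fy=3.3,interpolation=cv2.INTER_CUBIC));st2()
i=ctrl.camera_info('wrist')
im=ctrl.get_image('wrist'); cv2.imwrite('pics/w23.png',im[:,:,::-1])
for p in [(0,60,80),(0,20,80),(0,80,61)]: print(p,proj(i,w(p)).round(1))
"
```

```text
t 25.75 y 153.3 r 252.1 poslean -0.083 toollean -0.018 F tool [ 0.1 -0.3  0.7] toolz [ 0.018  0.004 -1.   ] tooly.y 0.003 M tool [ 0.02 -0.01 -0.03] open 0.0205
t 25.80 y 153.5 r 251.6 poslean -0.087 toollean -0.018 F tool [-0.9 -0.1  0.1] toolz [ 0.018  0.004 -1.   ] tooly.y 0.003 M tool [ 0.02 -0.01 -0.02] open 0.0205
(0, 60, 80) [338.2 303.8]
(0, 20, 80) [337.5 340.2]
(0, 80, 61) [337.3 276.9]
```

View pics/w23.png

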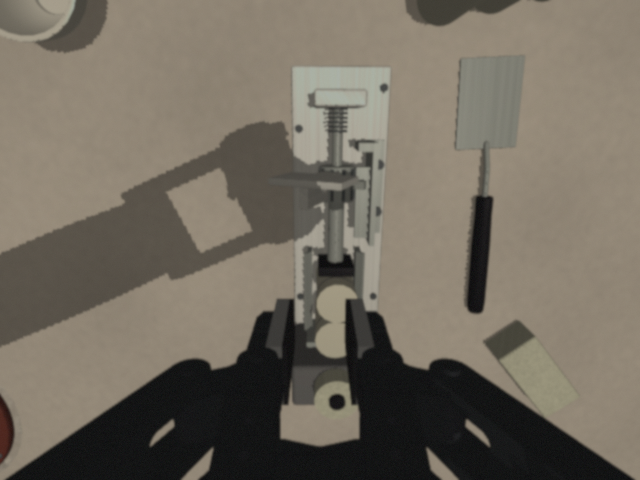

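View pics/s23.png

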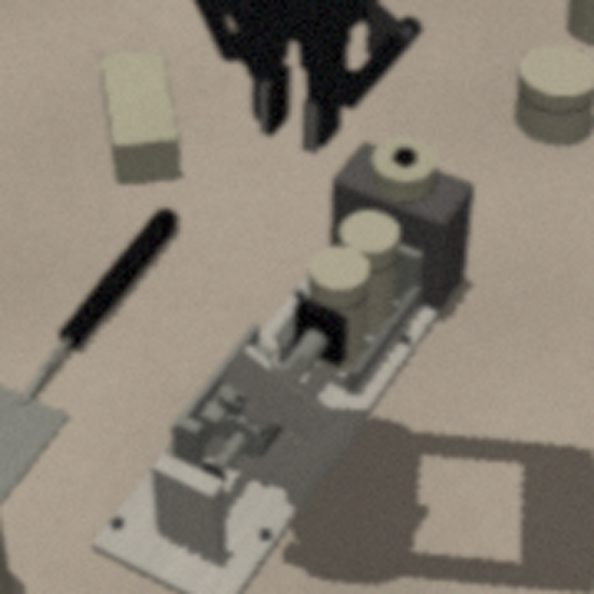

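```bash
python3 -c "
from h import *
st2()
i=ctrl.camera_info('wrist')
im=ctrl.get_image('wrist'); cv2.imwrite('pics/w24.png',cv2.resize(im[150:300,250:400,::-1],None,fx=4,fy=4,interpolation=cv2.INTER_CUBIC))
for c in (0,.12):
  a=-.436+c
  for s,y in ((-33,177),(33,177),(-33,183),(33,183),(-4,159),(4,159)):
    print(c,s,y,((proj(i,w([75*np.sin(a)+s*np.cos(a),y,38+75*np.cos(a)-s*np.sin(a)]))-[250,150])*4).round())
"
```

```text
t 25.85 y 153.6 r 250.8 poslean -0.091 toollean -0.016 F tool [-0.5  0.3  0.2] toolz [ 0.016  0.003 -1.   ] tooly.y 0.004 M tool [-0.02 -0.02 -0.04] open 0.0204
0 -33 177 [ 79. 140.]
0 33 177 [374. 165.]
0 -33 183 [ 78. 111.]
0 33 183 [374. 134.]
0 -4 159 [203. 237.]
0 4 159 [238. 241.]
0.12 -33 177 [109. 146.]
0.12 33 177 [424. 164.]
0.12 -33 183 [108. 117.]
0.12 33 183 [425. 133.]
0.12 -4 159 [243. 242.]
0.12 4 159 [281. 244.]
```

View pics/w24.png

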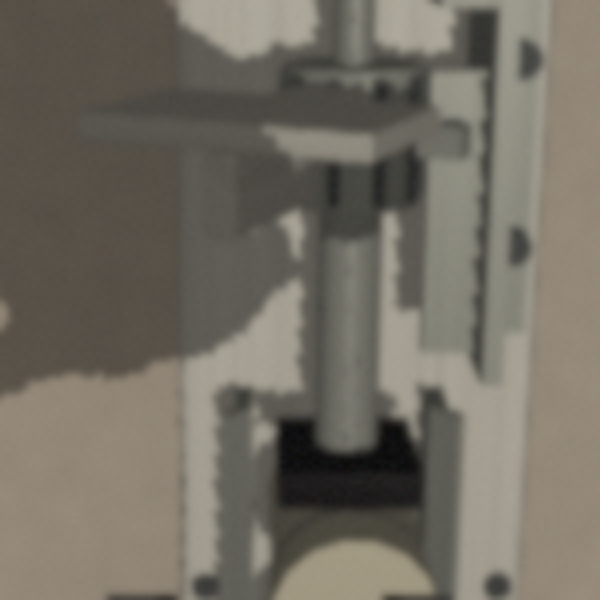

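```bash
python3 -c "
from h import *
ctrl.finish_job(); st2()"
```

```text
the job is handed in; nothing more can be done
the job is handed in; nothing more can be done
```

The spare jar is loaded and the job was handed in at about 26 s of the 72 s. I got no verdict back.

- **Latching:** I held the collar's rib loosely between the jaws and pulled it back until I felt the stop. There the force rose from about 9 N to 17 N. I turned it to the latching side and eased it into the pocket. The force then fell to zero, and it stayed latched after I withdrew the gripper.
- **Loading the jar:** I gripped the spare jar on the table and stood it in the track between the front jar and the pusher, at about y = 67 mm.
- **Releasing the follower:** I pulled the collar back about 12 mm, turned it to 0 and eased the follower forward in small steps until the force on the gripper fell to zero. I then withdrew the gripper.

**Last checks:**
- The wing's corners matched a collar angle of 0 to within a pixel or two in the wrist camera.
- The wing plate was where a follower value of about 40 mm puts it.
- Both jars looked upright and in a row against the end plate, near 20 and 60 mm.
- The gripper was clear of everything. The highest force I read on the gripper was about 18 N.
- The spatula, carton and squat jar looked unmoved. I did not measure the bystanders' positions again at the end.

**Disagreements:** the wrist camera placed the labeller about 3.5 mm further across the track than the first fix from the top and side cameras. I used the wrist camera's value. There was also a sideways force of about 7 N while setting the jar down, which went away when I released it.

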